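Move the top-heavy cordless lamp to the microscope's clip

ROBOT

A 6-joint arm with a two-finger parallel gripper is mounted at the origin on the work surface. World frame = base frame: x ahead of the robot, y to its left, z up, the work surface at z = 0. Lengths are in m, angles in rad, forces in N, time in s.
With the tool pointing down it reaches from about 0.325 to 0.775 m from the base axis. Payload 9.3 kg.
Tool frame: the origin (TCP) lies at the very end of the fingers, on their centre line; the grasp point (between the pads) lies 19 mm behind it; z points along the fingers, y is the line along which they close (so a half turn about z gives the same grasp; the last joint's range is limited). The gripper opens to 85 mm and grips with 20 to 120 N. Pads are 22 mm wide; open, the fingers measure 114 mm over their backs; the gripper's body (76 mm by 85 mm) begins 54 mm behind the grasp point. The pads swing forward as they close: fully open they stand 13 mm farther back than shut.
Start: joints at [1.195, 0.259, 0.021, 1.334, 0, 1.418], TCP at [0.122, 0.536, 0.231] pointing down, gripper open.
Joint ranges: [-3.04, 3.04], [-0.91, 1.82], [-1.04, 1.36], [-1.92, 1.95], [-1.52, 1.45], [-3.14, 3.14]. Speed limits (rad/s): [2.22, 2.22, 2.79, 3.14, 3.14, 3.14].

INTERFACE

Orientations are given as a unit quaternion [x, y, z, w].
In Python, from station import state, get_image, close_job gives the robot as it stands.
- The arm moves only by the shell command python3 -m pendant 'ROWS'. ROWS is JSON, a list of rows, each a list of 3 entries, a list of its own where there are three numbers: the shift along the world's x, y, z in m, then the turn, a rotation vector about the world's x, y, z in rad, then the closure, from 0 (fully open) to 1 (shut). In form: [[[tx, ty, tz], [rx, ry, rz], fingers], ...]. A call has 1 to 10 rows; each row is the pose to reach, as a shift and turn from the pose commanded when the call began; what a row does not reach only later rows make up. A row lasts 1/10 s, in which the tool goes at most 50 mm and 8.59 degrees, less where a joint would pass 70% of its speed; a pose out of reach is approached as far as the arm can. A call with a gripper value outside its range is refused whole. The fingers move at their own pace and stop on an object; the grip force is fixed at half the most. Time passes only in rows, so rows that repeat a pose let the fingers close. It gives the time, the measured TCP pose, the force, the opening and the grip force at its end, in the units of the state.
- state(): the state, without advancing time (a new reading comes with each control period).
- get_image(name): name is "scene" or "top"; returns a dict with "color" (400x640x3 uint8, blue, green, red), "depth" (400x640 float32, m along the optical axis (not along the pixel's ray), 0 where there is no reading), "mtx" (3x3 intrinsics, pixels), "rvec" (rotation vector, rad) and "tvec" (3), from world to camera coordinates, as OpenCV has them. Camera axes: x right, y down, z forward; pixel columns grow to the right and rows downward; lengths in m; the calibration is good to about 2 mm. A picture is of the moment at which its call begins.
- close_job(): hands the job in; it is judged then, once.
The state is a dict: "t": time; "q": joint angles; "qvel": joint speeds; "joint_torque": joint torques, N m; "position": TCP position; "tcp_rot": TCP orientation; "force": force on the tool from outside, world axes, zero at the start; "ft_torque": the same for the moment, N m; "gripper_width": finger opening in m; "finger_force": force on a finger pad.
Only numpy, scipy, OpenCV 4.12 (cv2) and the standard library are available. Lean on these libraries where they do the work, as an engineer would, in place of code of your own. Each camera call takes 0.05 s, during which the arm holds its last target. There are 200 camera calls.

TASK

Pick up the cordless lamp by its orange handle only, draw its mast out of the charging post's clip, and hold it off the bench, clear of both clips, with the lamp head upright and steady for five seconds: the mast's sprung knuckle is too weak to hold it up, so keep balancing it by tilting the base, and never let the head or the base lean more than about 15 degrees. Then bring it to the microscope, slide the mast gently into the clip on the microscope's side bracket, stand the base flat on the bench and let go, leaving the lamp upright in the clip. Do not touch the mast or lamp head with the robot, and leave the bottle, slide box and beaker where they are.

Things in the scene. Friction and masses are not known exactly. Their poses are not given: they have to be found in the camera images.
- lamp: Loose cordless lamp, 0.84 kg in all (mast included). White base plate 290 x 120 x 26 mm. Origin on its underside, right under the handle; plate from x = -100 to +190 mm. +x points from handle to mast, z up. Grey battery at x = -98 to -30 mm, top z = 54 mm. Mast pivot at (150, 0, 50) mm between two steel cheeks. Centre of mass 8 mm ahead of the handle.
- handle (a point): Grip point in the orange handle: an upright slab 50 mm long (lamp x), 20 mm thick (lamp y, grip across this), top 92 mm above the base's underside; this point is on its axis, 70 mm above the underside. Axes as the lamp base.
- mast (a joint): Mast angle about the knuckle's axis (lamp +x, 50 mm above the underside) relative to the base, rad; 0 = square to the base, positive = head leans to the base's -y side; stops at -0.8 and +0.8. Centring spring 0.32 N m/rad about 0, viscous damping 0.06 N m s/rad, no dry friction. At the start the mast leans on a prong of the charging clip.
- mast_neck (a point): Point on the mast's axis 130 mm above the pivot, where the clip takes it (180 mm above the bench when standing). The mast is an aluminium rod 16 mm across; the lamp head begins 175 mm above the pivot. z runs along the mast. Tilting the base drags the mast the same way through the knuckle's spring and damper.
- lamp_head (a point): Point in the blue lamp head (84 mm across, 55 mm tall), on the mast's axis 200 mm above the pivot; z along the mast, x along the knuckle's axis. Mast with head: 0.22 kg (hidden, about +-10 percent), centre of mass 194 mm above the pivot, inertia about the pivot 0.0088 kg m2: gravity (0.42 N m per rad) beats the spring, a lean grows e-fold in 0.5 to 1 s.
- charger: Fixed charging post; origin on the bench right below the slot centre of its clip; the clip's mouth opens to -x of this frame. White foot from x = 60 to 160 mm, post at x = 100 mm.
- charger_clip (a point): Slot centre of the charging clip, 180 mm above the bench; axes as charger. Two green prongs, 20 mm tall (170 to 190 mm up), parallel and 36 mm apart from x = -30 to +45 mm, then flaring to about 77 mm apart at the mouth, x = -68 mm; a back bar closes the slot at x = +45 mm. Draw the mast out along -x; lifting it first (up to 50 mm) lets it lean more.
- microscope: Fixed white microscope, 410 mm tall, with a black clip bracket on its +y side; origin on the bench right below the slot centre of that clip; the clip's mouth opens to -x of this frame. The microscope itself stands at y = -130 to -320 mm, x = -100 to +165 mm.
- scope_clip (a point): Slot centre of the microscope's clip, 180 mm above the bench, same fork as the charging clip; axes as microscope. The mast belongs here: slide it in along +x with lamp x along this x, then stand the base on the bench. In the slot the mast has 10 mm play to either side and rests against a prong.
- reagent: Amber bottle, 64 mm across, 150 mm tall, loose; origin under its centre. Leave it.
- slide_box: Blue open slide box, 100 x 160 x 35 mm, loose; origin under its centre. Leave it.
- beaker: Glass beaker, 80 mm across, 90 mm tall, loose; origin under its centre. Leave it.
There are look-alikes about, which are no part of the job. Of the things that look like the slide_box, take the one that is nearest to the robot's base at the start.

How it is judged:
By the outcome, as a careful person would: the job done as asked, in the order asked, and still so for the second after the job is handed in, with the robot touching nothing.
It also fails if it takes over 72 s, if anything falls off the work surface, if the arm or the gripper's body presses on something with over 40 N, if the wrist force passes 120 N, or if a joint passes its speed limit or range.

## Working session

There is one attempt and no reset: what is moved stays moved. The work goes in short steps, Python scripts to look and compute and a shell command to move; the robot and the scene stay as the last step left them, time stands still between calls to the robot, and variables do not carry over. Pictures are saved under pics/ and viewed, at most 10 in all, crops included, and the job is handed in when it is done.

```bash
mkdir -p pics; ls; cat > h.py <<'E'
import numpy as np, cv2, json
from station import state, get_image, close_job
def save(n,f):
    im=get_image(n); cv2.imwrite(f,im['color']); np.savez(f.replace('.png','.npz'),**im); return im
def pts(im):
    R=cv2.Rodrigues(np.array(im['rvec'],float))[0]; t=np.array(im['tvec'],float).ravel(); K=np.array(im['mtx'])
    v,u=np.mgrid[0:400,0:640]; d=im['depth']
    c=np.stack([(u-K[0,2])/K[0,0]*d,(v-K[1,2])/K[1,1]*d,d],-1)
    P=(c-t)@R; P[d==0]=np.nan; return P
E
python3 - <<'E'
from h import *
for n in('scene','top'):
    im=save(n,f'pics/{n}0.png'); print(n,im['mtx'].tolist(),np.ravel(im['rvec']),np.ravel(im['tvec']))
s=state();print(s)
E
```

```text
pics
scene [[387.7248598827685, 0.0, 321.8958420338988], [0.0, 387.7248598827685, 190.07174299219358], [0.0, 0.0, 1.0]] [ 2.0633776   0.79907808 -0.40706414] [-0.40523682 -0.09258752  1.65050931]
top [[480.0593356073008, 0.0, 315.26146773797836], [0.0, 480.0593356073008, 192.44873477001119], [0.0, 0.0, 1.0]] [ 2.10833341 -2.1521941   0.17850315] [0.01576759 0.56670108 1.6554719 ]
{'t': 0.1, 'q': array([1.19538598e+00, 2.59150267e-01, 2.08316816e-02, 1.33372235e+00,
       2.18764004e-05, 1.41819778e+00]), 'qvel': array([ 2.41514749e-04, -1.81087644e-03,  2.52159473e-03,  4.23717670e-04,
        1.49702587e-03,  7.79689975e-05]), 'joint_torque': array([ 4.86363773e-03, -5.56697381e+01,  3.45068371e+01,  1.16617786e-02,
       -1.83848301e-04, -2.57344738e-05]), 'position': array([0.12143585, 0.53615941, 0.23071647]), 'tcp_rot': array([ 1.11175580e-01,  9.93800585e-01, -5.97889756e-04, -1.72948730e-04]), 'force': array([ 0.45181036, -0.07781416,  0.32233035]), 'ft_torque': array([-0.01698397,  0.02191564, -0.02769014]), 'finger_force': 0.0, 'gripper_width': 0.08542690619437396}
```

View pics/scene0.png

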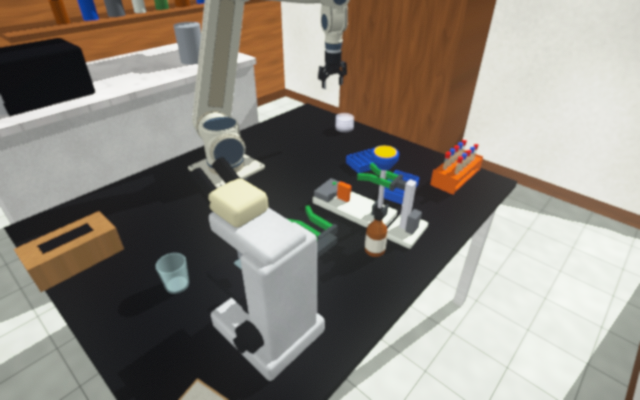

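View pics/top0.png

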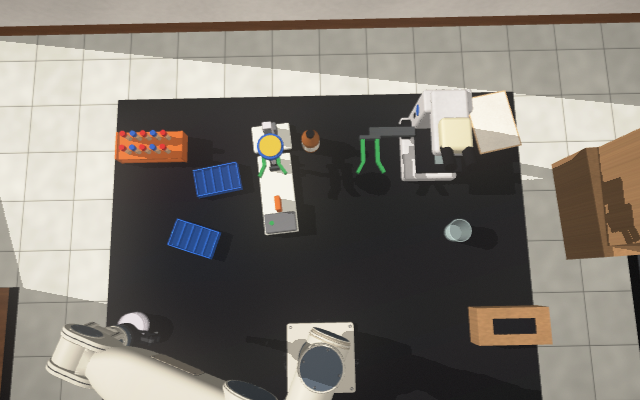

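The top view shows the lamp: handle at (278,203), head at (270,146). The charger fork is around it with its mouth towards the robot. The scope's green fork is at (371,155), also mouth down. The bottle at (310,140) stands between them and the beaker is at (458,231).

```bash
cat > m.py <<'E'
from h import *
def L(f): return dict(np.load(f))
def masks(im):
    h=cv2.cvtColor(im['color'],cv2.COLOR_BGR2HSV); H,S,V=[h[...,i].astype(int) for i in range(3)]
    return dict(orange=(H>5)&(H<14)&(S>170)&(V>120),green=(H>45)&(H<80)&(S>120)&(V>60),yellow=(H>20)&(H<32)&(S>150)&(V>120),blue=(H>100)&(H<125)&(S>120)&(V>60),white=(S<40)&(V>190))
E
python3 - <<'E'
from m import *
im=L('pics/top0.npz');P=pts(im);M=masks(im)
def win(m,u0,u1,v0,v1):
    w=np.zeros_like(m);w[v0:v1,u0:u1]=1;return m&w
def rep(n,m):
    Q=P[m];Q=Q[~np.isnan(Q[:,0])];print(n,len(Q),'med',np.round(np.median(Q,0),4),'min',np.round(np.percentile(Q,3,axis=0),3),'max',np.round(np.percentile(Q,97,axis=0),3));return Q
Q=rep('handle',win(M['orange'],265,292,190,216)); 
Q=rep('handletop',win(M['orange'],265,292,190,216)&(P[...,2]>.085))
rep('yellow',win(M['yellow'],250,290,130,165))
rep('blue',win(M['blue'],250,290,130,165))
# plate
m=win((P[...,2]>.018)&(P[...,2]<.034),245,305,115,240); Q=rep('plate',m)
r=cv2.minAreaRect(Q[:,:2].astype(np.float32));print(r)
m=win((P[...,2]>.018)&(P[...,2]<.07),245,305,180,240);Q=rep('near half',m)
r=cv2.minAreaRect(Q[:,:2].astype(np.float32));print(r)
m=win((P[...,2]>.046)&(P[...,2]<.062),245,305,195,240);Q=rep('batt',m);print(cv2.minAreaRect(Q[:,:2].astype(np.float32)))
for n,w in (('chgreen',(250,300,140,185)),('scgreen',(345,400,125,185))):
    g=win(M['green'],*w)&(P[...,2]>.15); Q=rep(n,g)
    o=np.argsort(Q[:,0]); 
    for x in np.arange(Q[:,0].min(),Q[:,0].max(),.01):
        s=Q[(Q[:,0]>=x)&(Q[:,0]<x+.01)]; k=s[:,1]; c=(k.min()+k.max())/2
        print('  x%.3f'%(x+.005),np.round([k.min(),k[k<c].max() if (k<c).any() else 0,k[k>c].min() if (k>c).any() else 0,k.max()],3),np.round(np.median(s[:,2]),3))
for n,w in (('bottle',(298,322,125,160)),('beaker',(440,475,215,247)),('scopebr',(355,415,120,142)),('micro',(395,475,85,185))):
    m=np.zeros_like(M['green']);m=win(P[...,2]>.02,*w);rep(n,m)
E
```

```text
handle 71 med [0.5257 0.136  0.0916] min [0.504 0.126 0.072] max [0.55  0.144 0.099]
handletop 67 med [0.5258 0.1363 0.0917] min [0.505 0.126 0.085] max [0.55  0.144 0.099]
yellow 328 med [0.6788 0.1418 0.2819] min [0.651 0.116 0.276] max [0.706 0.17  0.288]
blue 142 med [0.6606 0.1392 0.2784] min [0.638 0.104 0.27 ] max [0.717 0.182 0.285]
plate 1804 med [0.6107 0.1334 0.0246] min [0.485 0.081 0.019] max [0.818 0.218 0.032]
((0.6325085163116455, 0.12032514065504074), (0.4052280783653259, 0.18254299461841583), 7.523426055908203)
near half 1639 med [0.5187 0.134  0.0288] min [0.433 0.078 0.02 ] max [0.616 0.193 0.059]
((0.5274187922477722, 0.13594263792037964), (0.19917331635951996, 0.12002477794885635), 5.360868453979492)
batt 566 med [0.4641 0.1296 0.0528] min [0.432 0.078 0.047] max [0.498 0.179 0.059]
((0.4803661108016968, 0.13172174990177155), (0.10044169425964355, 0.10967729985713959), 6.696540355682373)
chgreen 89 med [0.6317 0.1704 0.1898] min [0.604 0.104 0.183] max [0.659 0.187 0.196]
  x0.606 [0.101 0.105 0.18  0.191] 0.191
  x0.616 [0.101 0.111 0.176 0.184] 0.19
  x0.626 [
[... 502 characters left out ...]
0.15 ] 0.188
  x0.661 [-0.209 -0.198 -0.16  -0.149] 0.189
  x0.671 [-0.209 -0.199 -0.16  -0.15 ] 0.188
  x0.681 [-0.209 -0.198 -0.16  -0.15 ] 0.19
  x0.691 [-0.21  -0.198 -0.161 -0.15 ] 0.189
  x0.701 [-0.207 -0.198 -0.161 -0.151] 0.188
  x0.711 [-0.207 -0.199 -0.161 -0.151] 0.19
  x0.721 [-0.207 -0.199 -0.162 -0.151] 0.187
bottle 332 med [0.7437 0.0176 0.1017] min [ 0.725 -0.01   0.028] max [0.772 0.047 0.153]
beaker 318 med [ 0.4227 -0.5031  0.0665] min [ 0.385 -0.523  0.023] max [ 0.455 -0.449  0.093]
scopebr 755 med [ 0.744  -0.2659  0.1868] min [ 0.719 -0.333  0.052] max [ 0.796 -0.155  0.196]
micro 5933 med [ 0.6942 -0.3703  0.3389] min [ 0.578 -0.468  0.046] max [ 0.815 -0.308  0.425]
```

```bash
python3 -m pendant '[[[0.04,-0.03,-0.01],[0,0,0.04],0],[[0.08,-0.07,-0.02],[0,0,0.08],0],[[0.12,-0.11,-0.03],[0,0,0.12],0],[[0.16,-0.15,-0.03],[0,0,0.16],0],[[0.2,-0.19,-0.03],[0,0,0.2],0],[[0.24,-0.23,-0.03],[0,0,0.24],0],[[0.28,-0.27,-0.03],[0,0,0.28],0],[[0.32,-0.31,-0.03],[0,0,0.31],0],[[0.36,-0.35,-0.03],[0,0,0.317],0],[[0.385,-0.38,-0.03],[0,0,0.317],0]]'
```

```text
t: 1.1
position: [0.4777, 0.1869, 0.2011]
tcp_rot: [-0.047, 0.999, 0.0, -0.0]
force: [1.6, 1.0, -0.2]
gripper_width: 0.0854
finger_force: 0.0
```

```bash
python3 - <<'E'
from m import *
im=save('top','pics/top1.png');P=pts(im)
from scipy.spatial.transform import Rotation as R
s=state();print(s['position'],R.from_quat(s['tcp_rot']).as_matrix().round(3))
ims=save('scene','pics/sc1.png')
# scene-camera measurement of lamp head: yellow/blue
P=pts(ims);M=masks(ims)
for n in('yellow','green','orange'):
    m=M[n]&(P[...,2]>.07)&(P[...,0]>.4)&(P[...,0]<.8)&(abs(P[...,1])<.25);Q=P[m];print(n,len(Q),Q.min(0).round(3) if len(Q) else'',Q.max(0).round(3) if len(Q) else '',np.median(Q,0).round(3))
v=cv2.resize(ims['color'][150:260,220:440],(800,400),interpolation=cv2.INTER_CUBIC);cv2.imwrite('pics/c1.png',v)
E
```

```text
[0.48244249 0.18231317 0.20062132] [[-0.996 -0.09   0.002]
 [-0.09   0.996 -0.002]
 [-0.002 -0.002 -1.   ]]
yellow 193 [0.645 0.104 0.278] [0.711 0.177 0.286] [0.679 0.136 0.282]
green 625 [ 0.605 -0.212  0.168] [0.722 0.187 0.243] [0.667 0.104 0.188]
orange 300 [ 0.508 -0.015  0.07 ] [0.786 0.148 0.127] [0.757 0.009 0.097]
```

View pics/c1.png

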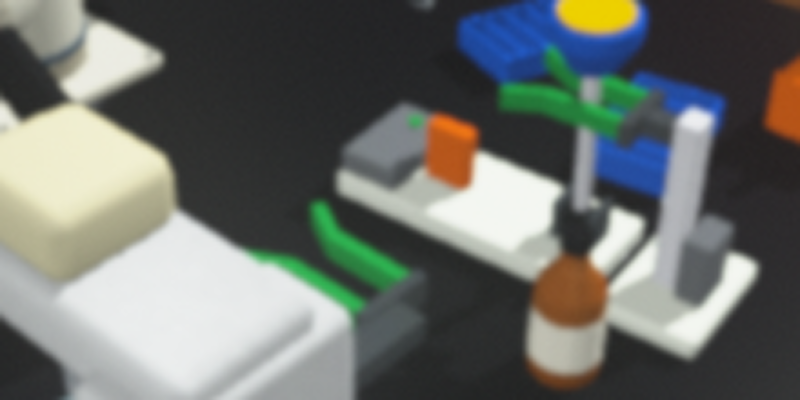

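```bash
python3 - <<'E'
from m import *
ims=L('pics/sc1.npz');P=pts(ims);M=masks(ims)
g=M['green']&(P[...,1]>.05)&(P[...,0]>.55)&(P[...,2]>.15)
Q=P[g]
for x in np.arange(.6,.73,.01):
    s=Q[(Q[:,0]>=x)&(Q[:,0]<x+.01)]; 
    if len(s):
        t=s[s[:,2]>.184]; print('%.3f'%(x+.005),len(s),np.sort(t[:,1]).round(3).tolist()[::2])
# mast pixels: between z .085 and .165 near x .66-.70
m=(P[...,2]>.09)&(P[...,2]<.165)&(P[...,0]>.64)&(P[...,0]<.71)&(P[...,1]>.11)&(P[...,1]<.18)
for z in np.arange(.09,.165,.015):
    s=P[m&(P[...,2]>=z)&(P[...,2]<z+.015)];print(z.round(3),len(s),np.median(s,0).round(4) if len(s) else '')
im=L('pics/top1.npz');P=pts(im);M=masks(im)
h=(M['yellow']|M['blue'])&(P[...,2]>.25)&(P[...,1]<.2)
v,u=np.nonzero(h);print('head disc',P[h].min(0).round(3),P[h].max(0).round(3),cv2.minEnclosingCircle(P[h][:,:2].astype(np.float32)))
y=M['yellow']&(P[...,2]>.25)&(P[...,1]<.2);print('yel',P[y].mean(0).round(4))
E
python3 -m pendant '[[[0.03,-0.025,-0.02],[0,0,0],0],[[0.055,-0.02,-0.05],[0,0,0],0],[[0.019,-0.020,-0.07],[0,0,0],0],[[0.019,-0.020,-0.07],[0,0,0],0]]'
```

```text
0.605 5 [0.178, 0.183]
0.615 30 [0.096, 0.098, 0.101, 0.104, 0.106, 0.174, 0.176]
0.625 39 [0.096, 0.101, 0.104, 0.106, 0.111, 0.113, 0.116, 0.167, 0.171, 0.174]
0.635 37 [0.108, 0.111, 0.112, 0.115, 0.115, 0.118, 0.12, 0.165, 0.166]
0.645 31 [0.112, 0.116, 0.122, 0.124, 0.13, 0.168]
0.655 20 [0.116, 0.117, 0.118, 0.12, 0.122, 0.126, 0.127]
0.665 21 [0.108, 0.118, 0.119, 0.126, 0.128]
0.675 30 [0.112, 0.119, 0.121, 0.126, 0.127, 0.131, 0.167, 0.17, 0.176, 0.18]
0.685 40 [0.119, 0.122, 0.123, 0.13, 0.132, 0.164, 0.169, 0.171, 0.172, 0.178, 0.181]
0.695 36 [0.119, 0.12, 0.123, 0.125, 0.128, 0.132, 0.171, 0.172, 0.172, 0.175, 0.177, 0.18]
0.705 32 [0.122, 0.124, 0.125, 0.131, 0.132, 0.171, 0.174, 0.176, 0.18, 0.187]
0.715 18 [0.123, 0.124, 0.125, 0.127, 0.133, 0.137, 0.175]
0.725 2 [0.12]
0.09 18 [0.6811 0.142  0.0966]
0.105 17 [0.6814 0.1415 0.1113]
0.12 19 [0.6808 0.1392 0.1279]
0.135 15 [0.6805 0.138  0.1435]
0.15 7 [0.6819 0.1375 0.1534]
0.165 0 
head disc [ 0.638 -0.33   0.25 ] [0.811 0.176 0.291] ((0.7342591881752014, -0.07943712174892426), 0.26188886165618896)
yel [0.6791 0.1354 0.2816]
t: 1.6
position: [0.4888, 0.1681, 0.1259]
tcp_rot: [-0.047, 0.999, -0.001, -0.007]
force: [-1.1, -0.6, 1.0]
gripper_width: 0.0854
finger_force: 0.0
```

```bash
cat >> m.py <<'E'
def ray(im,u,v,z):
    R=cv2.Rodrigues(np.array(im['rvec'],float))[0];t=np.array(im['tvec'],float).ravel();K=np.array(im['mtx'])
    o=-R.T@t;d=R.T@np.linalg.inv(K)@[u,v,1];return o+d*(z-o[2])/d[2]
def yel(im,z):
    P=pts(im);m=masks(im)['yellow']&(P[...,2]>.2)&(P[...,2]<.4)&(P[...,0]>.3)&(P[...,0]<.8)&(P[...,1]>-.28)&(P[...,1]<.3)
    n,l,s,c=cv2.connectedComponentsWithStats(m.astype(np.uint8));k=1+np.argmax(s[1:,4])
    return ray(im,c[k][0],c[k][1],z),s[k],np.nanmean(P[l==k],0)
E
python3 - <<'E'
from m import *
for f in ('top0','top1'):
    im=L(f'pics/{f}.npz');print(*yel(im,.282))
for f in ('scene0','sc1'):
    im=L(f'pics/{f}.npz');print(*yel(im,.282))
im=get_image('top');print(yel(im,.282));s=state();print(s['position'],s['t'])
im=L('pics/top0.npz');P=pts(im);c=cv2.resize(im['color'][115:240,240:330],(576,800*0+600) if 0 else (432,600),interpolation=cv2.INTER_NEAREST);cv2.imwrite('pics/c2.png',c)
E
```

```text
[0.67848713 0.14259312 0.282     ] [260 136  20  20 328] [0.67859996 0.14261291 0.2817045 ]
[0.67895039 0.13534953 0.282     ] [262 135  21  21 332] [0.67910031 0.13537608 0.28157609]
[0.67653149 0.14571117 0.282     ] [375 146  20  11 181] [0.67691981 0.14501524 0.28254888]
[0.67858776 0.13691294 0.282     ] [374 147  20  12 193] [0.67862436 0.13680495 0.28217796]
(array([0.67895308, 0.1354043 , 0.282     ]), array([262, 135,  21,  21, 334], dtype=int32), array([0.67914123, 0.13544409, 0.28144084]))
[0.49210032 0.16859463 0.12871314] 1.65
```

View pics/c2.png

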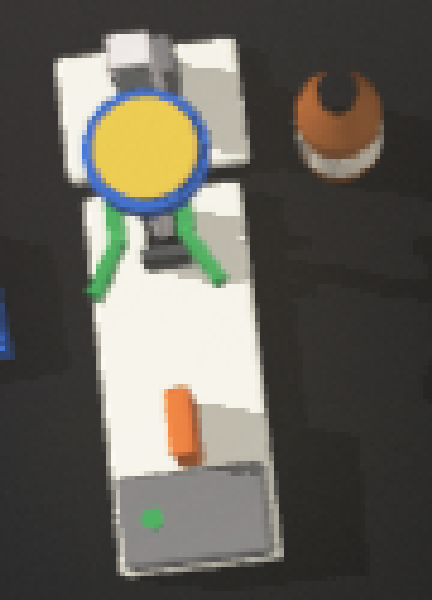

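```bash
python3 -m pendant '[[[0,0,0],[0,0,0],0],[[0,0,0],[0,0,0],0]]'; python3 - <<'E'
from m import *
from scipy.spatial.transform import Rotation as R
s=state();print(s['position'],R.from_quat(s['tcp_rot']).as_matrix().round(4))
im=get_image('top');P=pts(im);M=masks(im)
m=M['orange']&(P[...,0]<.58)&(P[...,0]>.45)&(P[...,1]>.1)&(P[...,1]<.2)
v,u=np.nonzero(m);print(len(u),ray(im,u.mean(),v.mean(),.092))
E
```

```text
t: 1.85
position: [0.4966, 0.1691, 0.1325]
tcp_rot: [-0.047, 0.999, 0.0, 0.001]
force: [0.8, 0.5, -0.6]
gripper_width: 0.0851
finger_force: 0.0
[0.49657537 0.16909303 0.13247954] [[-9.955e-01 -9.450e-02  2.600e-03]
 [-9.450e-02  9.955e-01  4.000e-04]
 [-2.600e-03  2.000e-04 -1.000e+00]]
22 [0.54242598 0.13631834 0.092     ]
```

```bash
python3 -m pendant '[[[0.015,-0.016,0],[0,0,0],0],[[0.029,-0.033,0],[0,0,0],0],[[0.029,-0.033,-0.01],[0,0,0],0],[[0.029,-0.033,-0.035],[0,0,0],0],[[0.029,-0.033,-0.06],[0,0,0],0],[[0.029,-0.033,-0.0815],[0,0,0],0],[[0.029,-0.033,-0.0815],[0,0,0],0],[[0.029,-0.033,-0.0815],[0,0,0],0]]'; python3 - <<'E'
from m import *
print(state()['position'],state()['force']);save('top','pics/top2.png');im=save('scene','pics/sc2.png')
cv2.imwrite('pics/c3.png',cv2.resize(im['color'][100:270,270:440],(600,600)))
E
```

```text
t: 2.7
position: [0.5246, 0.136, 0.0502]
tcp_rot: [-0.047, 0.999, 0.0, -0.0]
force: [0.2, -1.1, 0.5]
gripper_width: 0.0858
finger_force: 0.0
[0.5246091  0.13599859 0.05023596] [ 0.23322023 -1.14724658  0.47439017]
```

View pics/c3.png

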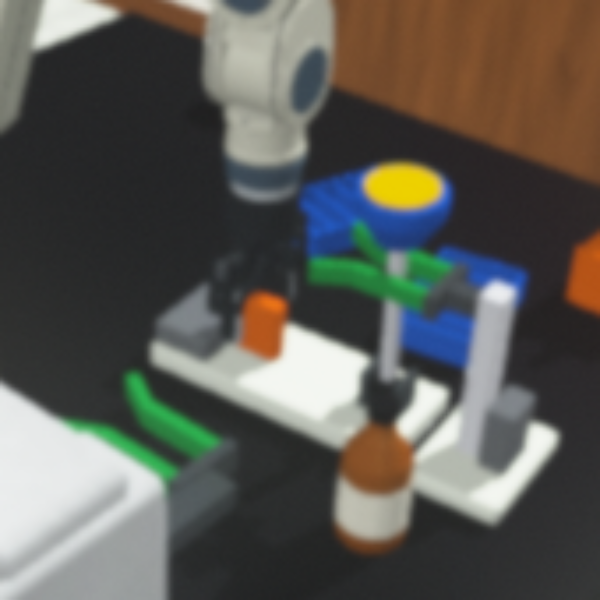

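```bash
python3 - <<'E'
from m import *
im=L('pics/sc2.npz');P=pts(im);M=masks(im)
X=np.array([[.5246,.136,.05],[.5246+.005,.136-.048,.063],[.5246-.005,.136+.048,.063],[.526,.136,.092],[.5246,.136,.15]])
p=cv2.projectPoints(X,im['rvec'],im['tvec'],im['mtx'],None)[0][:,0];print(((p-[270,100])*[600/170,600/170]).round())
m=M['orange']&(P[...,0]<.6)&(P[...,0]>.45)&(P[...,1]>.1)&(P[...,1]<.2);Q=P[m];print(len(Q),Q.min(0),Q.max(0),np.median(Q,0))
t=m&(P[...,2]>.088);print(P[t].mean(0),t.sum())
m=M['orange']&(P[...,0]<.6)&(P[...,0]>.45)&(P[...,1]>.1)&(P[...,1]<.2)
d=(P[...,2]>.06)&(P[...,2]<.13)&(abs(P[...,0]-.52)<.06)&(abs(P[...,1]-.136)<.08)&~M['orange'];Q=P[d];print(len(Q))
for z in np.arange(.06,.13,.01):
    s=Q[(Q[:,2]>=z)&(Q[:,2]<z+.01)];print(z.round(2),len(s),np.percentile(s,[5,50,95],axis=0).round(3).tolist() if len(s) else '')
E
```

```text
[[256. 331.]
 [230. 343.]
 [282. 299.]
 [258. 298.]
 [259. 249.]]
163 [0.51316495 0.12232894 0.03558747] [0.55481811 0.17880481 0.09483462] [0.53702814 0.1285586  0.07227367]
[0.53436003 0.13504775 0.09124357] 36
212
0.06 10 [[0.516, 0.087, 0.061], [0.528, 0.133, 0.064], [0.551, 0.184, 0.069]]
0.07 28 [[0.513, 0.076, 0.071], [0.53, 0.086, 0.076], [0.541, 0.179, 0.08]]
0.08 23 [[0.513, 0.076, 0.081], [0.531, 0.089, 0.085], [0.537, 0.18, 0.09]]
0.09 32 [[0.512, 0.075, 0.091], [0.528, 0.173, 0.094], [0.539, 0.181, 0.099]]
0.1 15 [[0.515, 0.08, 0.101], [0.524, 0.176, 0.105], [0.539, 0.182, 0.107]]
0.11 47 [[0.516, 0.06, 0.111], [0.531, 0.082, 0.117], [0.542, 0.199, 0.12]]
0.12 57 [[0.516, 0.061, 0.12], [0.534, 0.095, 0.125], [0.544, 0.201, 0.129]]
0.13 0
```

Picture: the fingers straddle the orange handle, and the depth readings (y≈0.085 and 0.178) confirm it. Close.

```bash
python3 -m pendant '[[[0,0,0],[0,0,0],1],[[0,0,0],[0,0,0],1],[[0,0,0],[0,0,0],1],[[0,0,0],[0,0,0],1],[[0,0,0],[0,0,0],1],[[0,0,0],[0,0,0],1],[[0,0,0],[0,0,0],1]]'; cat > est.py <<'E'
from m import *
import sys
from scipy.spatial.transform import Rotation as R
# lean alpha (+ = head to lamp -y), base tilt phi (about lamp x), both absolute; appended to log with time
OFF=float(open('off.txt').read()) if __import__('os').path.exists('off.txt') else 0.
def meas(save_=None):
    s=state();im=get_image('top');r=R.from_quat(s['tcp_rot']).as_matrix()
    ex=-r[:,0];ex=ex/np.linalg.norm(ex);ey=r[:,1];ez=-r[:,2]
    h=np.array([-ex[1],ex[0],0])/np.hypot(ex[0],ex[1])   # horizontal left of lamp
    phi=np.arcsin(ey[2]); piv=s['position']+.150*ex+OFF*ey
    y,st,_=yel(im,piv[2]+.230); lat=(y-piv)@h; fw=(y-piv)@np.array([ex[0],ex[1],0])
    return s,-np.arcsin(np.clip(lat/.230,-1,1)),phi,y,fw,np.arcsin(ex[2]),np.arctan2(ex[1],ex[0])
def main():
    out=[meas(),meas()]
    for s,a,p,y,fw,pitch,yaw in out: print('t%.2f al %+.4f phi %+.4f fw %.3f pitch %+.3f yaw %+.3f head %s tcp %s F %s w%.4f'%(s['t'],a,p,fw,pitch,yaw,y[:2].round(3),s['position'].round(4),s['force'].round(1),s['gripper_width']))
    return out
if __name__=='__main__': main()
E
python3 est.py
```

```text
t: 3.5
position: [0.5247, 0.1362, 0.0502]
tcp_rot: [-0.047, 0.999, 0.001, 0.0]
force: [-0.2, 2.6, 5.5]
gripper_width: 0.0194
finger_force: 60.5
t3.50 al +0.0536 phi +0.0010 fw 0.004 pitch +0.001 yaw +0.095 head [0.679 0.138] tcp [0.5247 0.1362 0.0502] F [-0.2  2.6  5.5] w0.0194
t3.55 al +0.0556 phi +0.0010 fw 0.004 pitch +0.001 yaw +0.095 head [0.679 0.138] tcp [0.5247 0.1362 0.0502] F [-1.5  3.7  4.9] w0.0196
```

```bash
cat > mpc.py <<'E'
# usage: mpc.py new | plan N s lat z yaw [phi0]  (absolute goals: TCP x y z yaw reached smoothly over T rows; first N rows printed)
from est import *
import json,os
I,k,b,g,ml=.0088,.32,.06,.42,.0427; dt=.02; TAU=.08
def Rabs(psi,phi,R0): return R.from_euler('z',psi)*R.from_euler('x',phi)*R0
RD=R.from_matrix([[-1,0,0],[0,1,0],[0,0,-1.]])
def step(x,c,a=0.):   # x=[al,w,phi], c=cmd phi, a=lateral accel of pivot toward lamp +y
    al,w,p=x; pd=(c-p)/TAU; wd=(g*al-k*(al-p)-b*(w-pd)+ml*a)/I
    return np.array([al+dt*w,w+dt*wd,p+dt*pd])
def run(x,cs,acc):
    X=[]
    for c,a in zip(cs,acc):
        for _ in range(5): x=step(x,c,a)
        X.append(x)
    return np.array(X)
S=json.load(open('st.json')) if os.path.exists('st.json') else None
def smooth(T):
    t=np.arange(1,T+1)/T; return 10*t**3-15*t**4+6*t**5
def plan(n,goal,T,phiw=.3):
    global S
    # --- measure and filter
    (s1,a1,p1,*_),(s,a2,p2,*_)=main()
    if S is None or 'x' not in S:
        x=np.array([(a1+a2)/2,0,p2]); Pm=np.diag([1e-5,1e-3,1e-6]); S={'pos':s['position'].tolist(),'psi':_[-1],'phi':p2}
    else:
        x=np.array(S['x']);Pm=np.array(S['P']);F=np.eye(3)
        F=np.array([step(e,0)for e in np.eye(3)]).T
        cs=S['cs']; ac=S['ac']
        for c,a in zip(cs,ac):
            for _ in range(5): x=step(x,c,a);Pm=F@Pm@F.T+np.diag([1e-7,4e-5,1e-7])
        for j,(am,pm) in enumerate(((a1,p1),(a2,p2))):
            H=np.array([[1,0,0],[0,0,1.]]);Rn=np.diag([9e-6,1e-5]);r=np.array([am,pm])-H@x
            print('  innov',r.round(4)); K=Pm@H.T@np.linalg.inv(H@Pm@H.T+Rn);x=x+K@r;Pm=(np.eye(3)-K@H)@Pm
            if j==0:
                for _ in range(2): x=step(x,S['phi']); Pm=F@Pm@F.T
    # --- path
    p0=np.array(S['pos']);g3=np.array(goal[:3]);ps=S['psi']+(goal[3]-S['psi'])*smooth(T);path=p0+(g3-p0)*smooth(T)[:,None]
    N=35; path=np.vstack([path]+[path[-1:]]*N)[:N]; ps=np.r_[ps,[ps[-1]]*N][:N]
    piv=path[:,:2]+.15*np.c_[np.cos(ps),np.sin(ps)]; pv0=p0[:2]+.15*np.array([np.cos(S['psi']),np.sin(S['psi'])])
    pv=np.vstack([pv0,pv0,piv]); lat=pv@np.array([-np.sin(ps[0]),np.cos(ps[0])])
    acc=np.diff(lat,2)/.01; acc=np.convolve(np.r_[0,acc],[.5,.5])[1:N+1]
    # --- least squares over phi commands (linear)
    base=run(x,np.zeros(N),acc); G=np.zeros((N,3,N))
    u=np.zeros(N);u[0]=1; resp=run(np.zeros(3),u,np.zeros(N))
    for j in range(N): G[j:,:,j]=resp[:N-j]
    D=np.eye(N)-np.eye(N,k=-1); d0=np.zeros(N); d0[0]=S['phi']
    wt=np.ones(N);wt[-3:]=6
    A=np.vstack([G[:,0]*wt[:,None],.25*G[:,1]*wt[:,None],phiw*np.eye(N),.6*D]);y=np.r_[-base[:,0]*wt,-.25*base[:,1]*wt,np.zeros(N),.6*d0]
    from scipy.optimize import lsq_linear
    u=lsq_linear(A,y,bounds=(-.17,.17)).x
    # --- rows, rounded
    Rs=Rabs(S['psi'],S['phi'],RD);rows=[]
    for i in range(n):
        sh=np.round(path[i]-p0,3)+0.; rv=np.round((Rabs(ps[i],u[i],RD)*Rs.inv()).as_rotvec(),3)+0.
        rows.append([sh.tolist(),rv.tolist(),1])
    print(json.dumps(rows).replace(' ',''))
    Rt=(R.from_rotvec(rows[-1][1])*Rs).as_matrix();ex=-Rt[:,0]
    X=run(x,u,acc);print('x',x.round(4),'u',u[:n].round(3),'pred al',X[:n:2,0].round(3),'max|al| %.3f'%abs(X[:,0]).max(),'T left',T-n)
    S=dict(pos=(p0+rows[-1][0]).tolist(),psi=float(np.arctan2(ex[1],ex[0])),phi=float(np.arcsin(Rt[2,1])),x=x.tolist(),P=Pm.tolist(),cs=u[:n].tolist(),ac=acc[:n].tolist())
    json.dump(S,open('st.json','w'))
if __name__=='__main__':
    a=[float(v) for v in sys.argv[1:]]; plan(int(a[0]),a[1:5],int(a[5]))
E
python3 -m pendant '[[[0,0,0.003],[0,0,0],1],[[0,0,0.009],[0,0,0],1],[[0,0,0.015],[0,0,0],1],[[0,0,0.019],[0,0,0],1],[[0,0,0.02],[0,0,0],1],[[0,0,0.02],[0,0,0],1],[[0,0,0.02],[0,0,0],1]]'; python3 mpc.py 4 0.525 0.136 0.070 0.095 1; rm -f st.json
```

```text
t: 4.3
position: [0.5244, 0.1357, 0.0696]
tcp_rot: [-0.047, 0.999, -0.0, -0.0]
force: [0.8, 0.3, -7.7]
gripper_width: 0.0194
finger_force: 58.9
t4.30 al +0.0630 phi -0.0001 fw 0.004 pitch -0.000 yaw +0.094 head [0.679 0.136] tcp [0.5244 0.1357 0.0696] F [ 0.8  0.3 -7.7] w0.0194
t4.35 al +0.0632 phi -0.0000 fw 0.004 pitch -0.000 yaw +0.094 head [0.679 0.136] tcp [0.5244 0.1357 0.0696] F [-0.3  0.9 -8.6] w0.0192
[[[0.001,0.0,0.0],[-0.046,-0.004,0.001],1],[[0.001,0.0,0.0],[-0.038,-0.004,0.001],1],[[0.001,0.0,0.0],[-0.027,-0.003,0.001],1],[[0.001,0.0,0.0],[-0.021,-0.002,0.001],1]]
x [ 0.0631  0.     -0.    ] u [-0.046 -0.038 -0.027 -0.021] pred al [0.054 0.026] max|al| 0.054 T left -3
```

```bash
python3 mpc.py 4 0.5245 0.1357 0.0696 0.095 1
```

```text
t4.40 al +0.0633 phi -0.0000 fw 0.004 pitch -0.000 yaw +0.094 head [0.679 0.136] tcp [0.5244 0.1357 0.0695] F [-0.2  0.4 -8.3] w0.0190
t4.45 al +0.0632 phi -0.0000 fw 0.004 pitch -0.000 yaw +0.094 head [0.679 0.136] tcp [0.5244 0.1357 0.0696] F [-0.   0.3 -8.4] w0.0194
[[[0.0,0.0,0.0],[-0.045,-0.004,0.001],1],[[0.0,0.0,0.0],[-0.037,-0.004,0.001],1],[[0.0,0.0,0.0],[-0.028,-0.003,0.001],1],[[0.0,0.0,0.0],[-0.021,-0.002,0.001],1]]
x [ 0.0633  0.     -0.    ] u [-0.045 -0.038 -0.028 -0.021] pred al [0.054 0.026] max|al| 0.054 T left -3
```

```bash
python3 -m pendant '[[[0,0,0],[-0.045,-0.004,0.001],1],[[0,0,0],[-0.037,-0.004,0.001],1],[[0,0,0],[-0.028,-0.003,0.001],1],[[0,0,0],[-0.021,-0.002,0.001],1]]' >/dev/null; python3 mpc.py 3 0.5245 0.1357 0.0696 0.095 1
```

```text
t4.90 al -0.0146 phi -0.0196 fw 0.005 pitch -0.000 yaw +0.095 head [0.678 0.154] tcp [0.5245 0.1357 0.0697] F [-0.5  0.6 -8.1] w0.0196
t4.95 al -0.0215 phi -0.0195 fw 0.005 pitch -0.000 yaw +0.095 head [0.678 0.155] tcp [0.5246 0.1354 0.0698] F [ 0.1 -0.2 -7.6] w0.0191
  innov [-0.0322  0.0036]
  innov [-0.0059  0.0027]
[[[0.0,0.0,0.0],[0.037,0.004,0.0],1],[[0.0,0.0,0.0],[0.035,0.003,0.0],1],[[0.0,0.0,0.0],[0.032,0.003,0.0],1]]
x [-0.0185 -0.1245 -0.0222] u [0.017 0.015 0.011] pred al [-0.022 -0.011] max|al| 0.022 T left -2
```

```bash
python3 -m pendant '[[[0,0,0],[0.037,0.004,0],1],[[0,0,0],[0.035,0.003,0],1],[[0,0,0],[0.032,0.003,0],1]]' >/dev/null; python3 mpc.py 4 0.5245 0.1357 0.0696 0.095 1
```

```text
t5.30 al -0.0218 phi +0.0100 fw 0.004 pitch +0.000 yaw +0.094 head [0.678 0.155] tcp [0.5246 0.1352 0.0698] F [ 0.2 -0.4 -8.1] w0.0194
t5.35 al -0.0203 phi +0.0099 fw 0.004 pitch +0.000 yaw +0.095 head [0.678 0.155] tcp [0.5246 0.1355 0.0698] F [-0.7  0.6 -8.3] w0.0193
  innov [-0.0109 -0.0012]
  innov [-0.003  -0.0012]
[[[0.0,0.0,0.0],[0.005,0.0,0.0],1],[[0.0,0.0,0.0],[0.001,0.0,0.0],1],[[0.0,0.0,0.0],[-0.002,0.0,0.0],1],[[0.0,0.0,0.0],[-0.005,0.0,0.0],1]]
x [-0.0187  0.0252  0.0112] u [0.016 0.012 0.009 0.006] pred al [-0.015 -0.007] max|al| 0.015 T left -3
```

```bash
python3 -m pendant '[[[0,0,0],[0.005,0,0],1],[[0,0,0],[0.001,0,0],1],[[0,0,0],[-0.002,0,0],1],[[0,0,0],[-0.005,0,0],1]]' >/dev/null; python3 mpc.py 5 0.395 0.1235 0.0696 0.095 14
```

```text
t5.80 al -0.0182 phi +0.0057 fw 0.005 pitch -0.000 yaw +0.095 head [0.678 0.155] tcp [0.5245 0.1358 0.0698] F [-0.8 -0.2 -8. ] w0.0193
t5.85 al -0.0188 phi +0.0056 fw 0.005 pitch -0.000 yaw +0.095 head [0.678 0.155] tcp [0.5246 0.1358 0.0698] F [-0.4 -0.4 -7.9] w0.0193
  innov [-0.0134 -0.0014]
  innov [-0.0037 -0.0011]
[[[0.0,0.0,0.0],[0.009,0.001,0.0],1],[[-0.003,0.0,0.0],[0.006,0.001,0.0],1],[[-0.009,-0.001,0.0],[0.003,0.0,0.0],1],[[-0.019,-0.002,0.0],[0.0,0.0,0.0],1],[[-0.032,-0.003,0.0],[-0.002,0.0,0.0],1]]
x [-0.0169 -0.0035  0.0067] u [0.015 0.012 0.009 0.006 0.004] pred al [-0.015 -0.007 -0.003] max|al| 0.015 T left 9
```

```bash
python3 - <<'E'
s=open('mpc.py').read()
s=s.replace("al,w,p=x; pd=","al,w,p,d=x; pd=").replace("+ml*a)/I\n","+ml*a)/I+d\n").replace("p+dt*pd])","p+dt*pd,d])")
s=s.replace("np.array([(a1+a2)/2,0,p2]); Pm=np.diag([1e-5,1e-3,1e-6])","np.array([(a1+a2)/2,0,p2,0]); Pm=np.diag([1e-5,1e-3,1e-6,.04])")
s=s.replace("F=np.eye(3)\n","F=np.eye(4)\n        if len(x)==3: x=np.r_[x,0]; Pm=np.block([[Pm,np.zeros((3,1))],[np.zeros((1,3)),np.eye(1)*.04]])\n",1)
s=s.replace("np.eye(3)])","np.eye(4)])").replace("np.eye(3)-K","np.eye(4)-K").replace("[1e-7,4e-5,1e-7]","[1e-7,4e-5,1e-7,1e-5]").replace("[[1,0,0],[0,0,1.]]","[[1,0,0,0],[0,0,1.,0]]")
s=s.replace("G=np.zeros((N,3,N))","G=np.zeros((N,4,N))").replace("run(np.zeros(3)","run(np.zeros(4)")
open('mpc.py','w').write(s)
E
python3 -m pendant '[[[0,0,0],[0.009,0.001,0],1],[[-0.003,0,0],[0.006,0.001,0],1],[[-0.009,-0.001,0],[0.003,0,0],1],[[-0.019,-0.002,0],[0,0,0],1],[[-0.032,-0.003,0],[-0.002,0,0],1]]' >/dev/null; python3 mpc.py 4 0.395 0.1235 0.0696 0.095 9
```

```text
t6.40 al -0.0180 phi +0.0038 fw 0.005 pitch -0.001 yaw +0.095 head [0.645 0.151] tcp [0.4916 0.1326 0.0697] F [-1.3  0.2 -8.3] w0.0193
t6.45 al -0.0175 phi +0.0038 fw 0.005 pitch -0.004 yaw +0.096 head [0.643 0.151] tcp [0.4887 0.1326 0.0695] F [-5.2  0.7 -9.6] w0.0194
  innov [-0.0148 -0.0013]
  innov [ 0.0011 -0.0008]
[[[-0.001,0.0,0.0],[0.017,0.002,0.0],1],[[-0.007,-0.001,0.0],[0.013,0.001,0.0],1],[[-0.02,-0.002,0.0],[0.01,0.001,0.0],1],[[-0.039,-0.004,0.0],[0.007,0.001,0.0],1]]
x [-0.018  -0.0297  0.0046 -0.1695] u [0.021 0.018 0.014 0.012] pred al [-0.017 -0.008] max|al| 0.017 T left 5
```

```bash
python3 -m pendant '[[[-0.001,0,0],[0.017,0.002,0],1],[[-0.007,-0.001,0],[0.013,0.001,0],1],[[-0.02,-0.002,0],[0.01,0.001,0],1],[[-0.039,-0.004,0],[0.007,0.001,0],1]]' >/dev/null; python3 mpc.py 5 0.395 0.1235 0.0696 0.095 7
```

```text
t6.90 al -0.0031 phi +0.0108 fw 0.005 pitch -0.001 yaw +0.095 head [0.607 0.144] tcp [0.4531 0.1285 0.0696] F [-1.   0.2 -8.2] w0.0191
t6.95 al -0.0028 phi +0.0107 fw 0.005 pitch -0.005 yaw +0.095 head [0.603 0.144] tcp [0.4487 0.1284 0.0693] F [-7.7 -0.5 -8.9] w0.0195
  innov [ 0.0024 -0.0015]
  innov [-0.0005 -0.0011]
[[[-0.001,0.0,0.0],[-0.004,0.0,0.0],1],[[-0.008,-0.001,0.0],[-0.006,-0.001,0.0],1],[[-0.022,-0.002,0.0],[-0.006,-0.001,0.0],1],[[-0.037,-0.003,0.0],[-0.006,-0.001,0.0],1],[[-0.05,-0.004,0.0],[-0.007,-0.001,0.0],1]]
x [-0.0025  0.0265  0.0118 -0.154 ] u [0.007 0.006 0.005 0.005 0.005] pred al [-0.001 -0.    -0.   ] max|al| 0.001 T left 2
```

```bash
python3 -m pendant '[[[-0.001,0,0],[-0.004,0,0],1],[[-0.008,-0.001,0],[-0.006,-0.001,0],1],[[-0.022,-0.002,0],[-0.006,-0.001,0],1],[[-0.037,-0.003,0],[-0.006,-0.001,0],1],[[-0.05,-0.004,0],[-0.007,-0.001,0],1]]' >/dev/null; python3 mpc.py 5 0.39 0.123 0.08 0.095 5
```

```text
t7.50 al +0.0027 phi +0.0040 fw 0.005 pitch -0.002 yaw +0.095 head [0.556 0.139] tcp [0.4018 0.1246 0.0696] F [-0.7 -0.1 -8.1] w0.0194
t7.55 al +0.0048 phi +0.0040 fw 0.005 pitch -0.004 yaw +0.096 head [0.554 0.138] tcp [0.3995 0.1245 0.0694] F [-4.4  0.6 -8. ] w0.0196
  innov [ 0.0028 -0.0005]
  innov [ 0.0021 -0.0004]
[[[-0.001,0.0,0.001],[-0.003,0.0,0.0],1],[[-0.004,-0.001,0.003],[-0.002,0.0,0.0],1],[[-0.009,-0.001,0.007],[-0.002,0.0,0.0],1],[[-0.013,-0.002,0.01],[-0.002,0.0,0.0],1],[[-0.013,-0.002,0.01],[-0.002,0.0,0.0],1]]
x [ 0.0038  0.0078  0.0043 -0.1368] u [0.001 0.002 0.002 0.003 0.002] pred al [0.004 0.002 0.001] max|al| 0.004 T left 0
```

```bash
python3 -m pendant '[[[-0.001,0,0.001],[-0.003,0,0],1],[[-0.004,-0.001,0.003],[-0.002,0,0],1],[[-0.009,-0.001,0.007],[-0.002,0,0],1],[[-0.013,-0.002,0.01],[-0.002,0,0],1],[[-0.013,-0.002,0.01],[-0.002,0,0],1]]' >/dev/null; python3 mpc.py 6 0.389 0.123 0.08 0.095 1
```

```text
t8.10 al -0.0019 phi +0.0021 fw 0.005 pitch -0.000 yaw +0.095 head [0.544 0.138] tcp [0.3902 0.1226 0.0802] F [-0.6  0.  -7.7] w0.0193
t8.15 al -0.0017 phi +0.0021 fw 0.005 pitch -0.000 yaw +0.095 head [0.544 0.138] tcp [0.3906 0.1227 0.0801] F [ 0.7 -0.1 -7.8] w0.0194
  innov [-0.0027 -0.0004]
  innov [ 0.0003 -0.0002]
[[[-0.001,0.0,0.0],[0.002,0.0,0.0],1],[[-0.001,0.0,0.0],[0.003,0.0,0.0],1],[[-0.001,0.0,0.0],[0.004,0.0,0.0],1],[[-0.001,0.0,0.0],[0.003,0.0,0.0],1],[[-0.001,0.0,0.0],[0.003,0.0,0.0],1],[[-0.001,0.0,0.0],[0.002,0.0,0.0],1]]
x [-0.0018 -0.0093  0.0023 -0.1446] u [0.004 0.005 0.006 0.005 0.005 0.004] pred al [-0.002 -0.001 -0.   ] max|al| 0.002 T left -5
```

```bash
python3 -m pendant '[[[-0.001,0,0],[0.002,0,0],1],[[-0.001,0,0],[0.003,0,0],1],[[-0.001,0,0],[0.004,0,0],1],[[-0.001,0,0],[0.003,0,0],1],[[-0.001,0,0],[0.003,0,0],1],[[-0.001,0,0],[0.002,0,0],1]]' >/dev/null; python3 mpc.py 8 0.389 0.123 0.08 0.095 1
```

```text
t8.80 al +0.0049 phi +0.0040 fw 0.005 pitch -0.001 yaw +0.095 head [0.544 0.136] tcp [0.3896 0.1227 0.0798] F [-0.6 -0.4 -8. ] w0.0196
t8.85 al +0.0055 phi +0.0039 fw 0.004 pitch -0.001 yaw +0.095 head [0.543 0.136] tcp [0.3896 0.1227 0.0798] F [-0.5  0.1 -8.2] w0.0196
  innov [ 0.0051 -0.0005]
  innov [ 0.0006 -0.0004]
[[[0.0,0.0,0.0],[-0.006,-0.001,0.0],1],[[0.0,0.0,0.0],[-0.004,0.0,0.0],1],[[0.0,0.0,0.0],[-0.002,0.0,0.0],1],[[0.0,0.0,0.0],[-0.002,0.0,0.0],1],[[0.0,0.0,0.0],[-0.002,0.0,0.0],1],[[0.0,0.0,0.0],[-0.001,0.0,0.0],1],[[0.0,0.0,0.0],[-0.001,0.0,0.0],1],[[0.0,0.0,0.0],[-0.001,0.0,0.0],1]]
x [ 0.0052  0.0099  0.0043 -0.132 ] u [-0.002 -0.     0.002  0.002  0.002  0.003  0.003  0.003] pred al [0.005 0.003 0.001 0.001] max|al| 0.005 T left -7
```

```bash
python3 -m pendant '[[[0,0,0],[-0.006,-0.001,0],1],[[0,0,0],[-0.004,0,0],1],[[0,0,0],[-0.002,0,0],1],[[0,0,0],[-0.002,0,0],1],[[0,0,0],[-0.002,0,0],1],[[0,0,0],[-0.001,0,0],1],[[0,0,0],[-0.001,0,0],1],[[0,0,0],[-0.001,0,0],1]]' >/dev/null; python3 mpc.py 9 0.389 0.123 0.08 0.095 1
```

```text
t9.70 al +0.0048 phi +0.0031 fw 0.005 pitch -0.001 yaw +0.095 head [0.544 0.136] tcp [0.3896 0.1227 0.0798] F [-0.   0.  -7.8] w0.0195
t9.75 al +0.0049 phi +0.0031 fw 0.005 pitch -0.001 yaw +0.095 head [0.544 0.136] tcp [0.3896 0.1227 0.0798] F [ 0.7 -0.8 -8.1] w0.0192
  innov [0.0044 0.    ]
  innov [0.0001 0.    ]
[[[0.0,0.0,0.0],[-0.005,0.0,0.0],1],[[0.0,0.0,0.0],[-0.003,0.0,0.0],1],[[0.0,0.0,0.0],[-0.002,0.0,0.0],1],[[0.0,0.0,0.0],[-0.001,0.0,0.0],1],[[0.0,0.0,0.0],[-0.001,0.0,0.0],1],[[0.0,0.0,0.0],[-0.001,0.0,0.0],1],[[0.0,0.0,0.0],[0.0,0.0,0.0],1],[[0.0,0.0,0.0],[0.0,0.0,0.0],1],[[0.0,0.0,0.0],[0.0,0.0,0.0],1]]
x [ 0.0049  0.0059  0.003  -0.1247] u [-0.002 -0.     0.002  0.002  0.002  0.003  0.003  0.003  0.003] pred al [0.005 0.002 0.001 0.001 0.   ] max|al| 0.005 T left -8
```

```bash
python3 -m pendant '[[[0,0,0],[-0.005,0,0],1],[[0,0,0],[-0.003,0,0],1],[[0,0,0],[-0.002,0,0],1],[[0,0,0],[-0.001,0,0],1],[[0,0,0],[-0.001,0,0],1],[[0,0,0],[-0.001,0,0],1],[[0,0,0],[0,0,0],1],[[0,0,0],[0,0,0],1],[[0,0,0],[0,0,0],1]]' >/dev/null; python3 mpc.py 10 0.389 0.123 0.08 0.095 1
```

```text
t10.70 al -0.0053 phi +0.0031 fw 0.005 pitch -0.001 yaw +0.095 head [0.543 0.139] tcp [0.3896 0.1227 0.0798] F [ 0.5 -0.2 -8.2] w0.0194
t10.75 al -0.0058 phi +0.0031 fw 0.005 pitch -0.001 yaw +0.095 head [0.543 0.139] tcp [0.3896 0.1227 0.0798] F [ 0.2  0.7 -8.2] w0.0192
  innov [-0.0056  0.0001]
  innov [-0.0004  0.    ]
[[[0.0,0.0,0.0],[0.005,0.0,0.0],1],[[0.0,0.0,0.0],[0.004,0.0,0.0],1],[[0.0,0.0,0.0],[0.004,0.0,0.0],1],[[0.0,0.0,0.0],[0.003,0.0,0.0],1],[[0.0,0.0,0.0],[0.002,0.0,0.0],1],[[0.0,0.0,0.0],[0.002,0.0,0.0],1],[[0.0,0.0,0.0],[0.001,0.0,0.0],1],[[0.0,0.0,0.0],[0.001,0.0,0.0],1],[[0.0,0.0,0.0],[0.001,0.0,0.0],1],[[0.0,0.0,0.0],[0.001,0.0,0.0],1]]
x [-0.0057 -0.0105  0.003  -0.1327] u [0.008 0.007 0.007 0.006 0.005 0.005 0.004 0.004 0.004 0.004] pred al [-0.005 -0.002 -0.001 -0.    -0.   ] max|al| 0.005 T left -9
```

```bash
python3 -m pendant '[[[0,0,0],[0.005,0,0],1],[[0,0,0],[0.004,0,0],1],[[0,0,0],[0.004,0,0],1],[[0,0,0],[0.003,0,0],1],[[0,0,0],[0.002,0,0],1],[[0,0,0],[0.002,0,0],1],[[0,0,0],[0.001,0,0],1],[[0,0,0],[0.001,0,0],1],[[0,0,0],[0.001,0,0],1],[[0,0,0],[0.001,0,0],1]]' >/dev/null; python3 mpc.py 10 0.389 0.123 0.08 0.095 1
```

```text
t11.80 al +0.0047 phi +0.0041 fw 0.005 pitch -0.001 yaw +0.095 head [0.544 0.136] tcp [0.3896 0.1227 0.0798] F [ 1.2  0.2 -8.5] w0.0192
t11.85 al +0.0053 phi +0.0041 fw 0.005 pitch -0.001 yaw +0.095 head [0.544 0.136] tcp [0.3896 0.1227 0.0798] F [-0.3 -0.3 -7.3] w0.0196
  innov [0.0047 0.0001]
  innov [0.0004 0.0001]
[[[0.0,0.0,0.0],[-0.006,-0.001,0.0],1],[[0.0,0.0,0.0],[-0.004,0.0,0.0],1],[[0.0,0.0,0.0],[-0.003,0.0,0.0],1],[[0.0,0.0,0.0],[-0.002,0.0,0.0],1],[[0.0,0.0,0.0],[-0.002,0.0,0.0],1],[[0.0,0.0,0.0],[-0.002,0.0,0.0],1],[[0.0,0.0,0.0],[-0.001,0.0,0.0],1],[[0.0,0.0,0.0],[-0.001,0.0,0.0],1],[[0.0,0.0,0.0],[-0.001,0.0,0.0],1],[[0.0,0.0,0.0],[-0.001,0.0,0.0],1]]
x [ 0.0051  0.0093  0.004  -0.1266] u [-0.002 -0.     0.001  0.002  0.002  0.003  0.003  0.003  0.003  0.003] pred al [0.005 0.003 0.001 0.001 0.   ] max|al| 0.005 T left -9
```

```bash
python3 -m pendant '[[[0,0,0],[-0.006,-0.001,0],1],[[0,0,0],[-0.004,0,0],1],[[0,0,0],[-0.003,0,0],1],[[0,0,0],[-0.002,0,0],1],[[0,0,0],[-0.002,0,0],1],[[0,0,0],[-0.002,0,0],1],[[0,0,0],[-0.001,0,0],1],[[0,0,0],[-0.001,0,0],1],[[0,0,0],[-0.001,0,0],1],[[0,0,0],[-0.001,0,0],1]]' >/dev/null; python3 mpc.py 10 0.389 0.123 0.08 0.095 1
```

```text
t12.90 al -0.0043 phi +0.0031 fw 0.005 pitch -0.001 yaw +0.095 head [0.543 0.138] tcp [0.3896 0.1227 0.0798] F [-0.4  1.  -7.8] w0.0194
t12.95 al -0.0050 phi +0.0031 fw 0.005 pitch -0.001 yaw +0.095 head [0.543 0.139] tcp [0.3896 0.1227 0.0798] F [-0.8  1.  -7.5] w0.0193
  innov [-0.0046 -0.0001]
  innov [-0.0005 -0.    ]
[[[0.0,0.0,0.0],[0.004,0.0,0.0],1],[[0.0,0.0,0.0],[0.004,0.0,0.0],1],[[0.0,0.0,0.0],[0.004,0.0,0.0],1],[[0.0,0.0,0.0],[0.003,0.0,0.0],1],[[0.0,0.0,0.0],[0.002,0.0,0.0],1],[[0.0,0.0,0.0],[0.002,0.0,0.0],1],[[0.0,0.0,0.0],[0.001,0.0,0.0],1],[[0.0,0.0,0.0],[0.001,0.0,0.0],1],[[0.0,0.0,0.0],[0.001,0.0,0.0],1],[[0.0,0.0,0.0],[0.001,0.0,0.0],1]]
x [-0.0048 -0.009   0.0031 -0.1326] u [0.007 0.007 0.007 0.006 0.005 0.005 0.004 0.004 0.004 0.004] pred al [-0.005 -0.002 -0.001 -0.    -0.   ] max|al| 0.005 T left -9
```

```bash
python3 -m pendant '[[[0,0,0],[0.004,0,0],1],[[0,0,0],[0.004,0,0],1],[[0,0,0],[0.004,0,0],1],[[0,0,0],[0.003,0,0],1],[[0,0,0],[0.002,0,0],1],[[0,0,0],[0.002,0,0],1],[[0,0,0],[0.001,0,0],1],[[0,0,0],[0.001,0,0],1],[[0,0,0],[0.001,0,0],1],[[0,0,0],[0.001,0,0],1]]' >/dev/null; python3 mpc.py 10 0.389 0.083 0.08 0.080 8
python3 - <<'E'
from m import *
im=L('pics/top0.npz');P=pts(im);M=masks(im)
g=M['green']&(P[...,2]>.15)&(P[...,1]<0)&(P[...,1]>-.3)
v,u=np.nonzero(g);X=np.array([ray(im,a,b,.19) for a,b in zip(u,v)])
X=X[X[:,0]>.648];c=X[:,1].mean()
C=[]
for sgn in(1,-1):
    s=X[(X[:,1]-c)*sgn>0];f=np.polyfit(s[:,0]-.68,s[:,1],1);C.append(f);print(f,s[:,0].min(),s[:,0].max())
print('centre y at x=.68, slope',np.mean(C,0))
k=(P[...,2]>.17)&(P[...,2]<.2)&(P[...,1]<-.13)&(P[...,1]>-.3)&(P[...,0]>.6)&~M['green']
Q=P[k];print(len(Q),cv2.minAreaRect(Q[:,:2].astype(np.float32)),np.percentile(Q,[2,50,98],axis=0).round(3))
E
```

```text
t14.00 al +0.0099 phi +0.0041 fw 0.005 pitch -0.001 yaw +0.095 head [0.544 0.135] tcp [0.3896 0.1227 0.0798] F [ 0.4 -0.8 -8.5] w0.0193
t14.05 al +0.0103 phi +0.0041 fw 0.005 pitch -0.001 yaw +0.095 head [0.544 0.135] tcp [0.3896 0.1227 0.0798] F [-0.   0.2 -7.7] w0.0195
  innov [0.0099 0.0002]
  innov [0.     0.0001]
[[[0.0,-0.001,0.0],[-0.005,0.0,0.0],1],[[0.0,-0.004,0.0],[0.007,0.001,-0.002],1],[[0.0,-0.011,0.0],[0.021,0.002,-0.004],1],[[0.0,-0.02,0.0],[0.025,0.002,-0.008],1],[[0.0,-0.029,0.0],[0.016,0.001,-0.011],1],[[0.0,-0.036,0.0],[-0.001,0.0,-0.014],1],[[0.0,-0.039,0.0],[-0.018,-0.002,-0.015],1],[[0.0,-0.04,0.0],[-0.028,-0.002,-0.015],1],[[0.0,-0.04,0.0],[-0.024,-0.002,-0.015],1],[[0.0,-0.04,0.0],[-0.015,-0.001,-0.015],1]]
x [ 0.0103  0.0173  0.004  -0.1206] u [-0.001  0.011  0.025  0.029  0.02   0.003 -0.014 -0.024 -0.02  -0.011] pred al [ 0.01   0.007  0.001 -0.002  0.   ] max|al| 0.010 T left -2
[-0.03616533 -0.15482918] 0.6507084835285142 0.7189339779752112
[ 0.02005834 -0.20288444] 0.6496502749872904 0.7179276624346713
centre y at x=.68, slope [-0.0080535  -0.17885681]
457 ((0.6836246252059937, -0.21828284859657288), (0.16054971516132355, 0.15571065247058868), 88.27449798583984) [[ 0.652 -0.298  0.172]
 [ 0.739 -0.224  0.189]
 [ 0.759 -0.151  0.197]]
```

```bash
python3 -m pendant '[[[0,-0.001,0],[-0.005,0,0],1],[[0,-0.004,0],[0.007,0.001,-0.002],1],[[0,-0.011,0],[0.021,0.002,-0.004],1],[[0,-0.02,0],[0.025,0.002,-0.008],1],[[0,-0.029,0],[0.016,0.001,-0.011],1],[[0,-0.036,0],[-0.001,0,-0.014],1],[[0,-0.039,0],[-0.018,-0.002,-0.015],1],[[0,-0.04,0],[-0.028,-0.002,-0.015],1],[[0,-0.04,0],[-0.024,-0.002,-0.015],1],[[0,-0.04,0],[-0.015,-0.001,-0.015],1]]' >/dev/null; python3 mpc.py 10 0.389 0.023 0.08 0.060 10
```

```text
t15.10 al +0.0003 phi -0.0102 fw 0.005 pitch -0.001 yaw +0.081 head [0.544 0.096] tcp [0.3895 0.0832 0.0798] F [ 0.2 -0.  -8.6] w0.0193
t15.15 al -0.0010 phi -0.0096 fw 0.004 pitch -0.001 yaw +0.081 head [0.544 0.096] tcp [0.3896 0.0831 0.0798] F [ 0.1  0.1 -8. ] w0.0194
  innov [-0.0005  0.0031]
  innov [-0.0011  0.0026]
[[[0.0,-0.001,0.0],[0.013,0.001,0.0],1],[[0.0,-0.003,0.0],[0.025,0.002,-0.001],1],[[0.0,-0.01,0.0],[0.038,0.003,-0.003],1],[[0.0,-0.019,0.0],[0.046,0.004,-0.006],1],[[0.0,-0.03,0.0],[0.044,0.003,-0.01],1],[[0.0,-0.041,0.0],[0.033,0.002,-0.014],1],[[0.0,-0.05,0.0],[0.018,0.001,-0.017],1],[[0.0,-0.056,0.0],[0.001,0.0,-0.019],1],[[0.0,-0.059,0.0],[-0.012,-0.001,-0.02],1],[[0.0,-0.06,0.0],[-0.016,-0.001,-0.02],1]]
x [-0.0005 -0.0199 -0.0122 -0.1221] u [ 0.002  0.014  0.028  0.035  0.033  0.023  0.007 -0.01  -0.023 -0.027] pred al [-0.001  0.001 -0.    -0.002 -0.002] max|al| 0.003 T left 0
```

Model prediction is excellent; continuing.

```bash
python3 -m pendant '[[[0,-0.001,0],[0.013,0.001,0],1],[[0,-0.003,0],[0.025,0.002,-0.001],1],[[0,-0.01,0],[0.038,0.003,-0.003],1],[[0,-0.019,0],[0.046,0.004,-0.006],1],[[0,-0.03,0],[0.044,0.003,-0.01],1],[[0,-0.041,0],[0.033,0.002,-0.014],1],[[0,-0.05,0],[0.018,0.001,-0.017],1],[[0,-0.056,0],[0.001,0,-0.019],1],[[0,-0.059,0],[-0.012,-0.001,-0.02],1],[[0,-0.06,0],[-0.016,-0.001,-0.02],1]]' >/dev/null; python3 mpc.py 10 0.389 -0.047 0.08 0.040 10
```

```text
t16.20 al -0.0229 phi -0.0277 fw 0.005 pitch -0.001 yaw +0.060 head [0.544 0.037] tcp [0.3895 0.0227 0.0798] F [ 1.   0.1 -8.1] w0.0191
t16.25 al -0.0282 phi -0.0275 fw 0.005 pitch -0.001 yaw +0.061 head [0.544 0.039] tcp [0.3895 0.0228 0.0798] F [-0.7 -0.8 -8.1] w0.0197
  innov [-0.0216 -0.0029]
  innov [-0.0047 -0.0017]
[[[0.0,-0.001,0.0],[0.047,0.003,0.0],1],[[0.0,-0.004,0.0],[0.059,0.004,-0.001],1],[[0.0,-0.011,0.0],[0.071,0.004,-0.003],1],[[0.0,-0.022,0.0],[0.077,0.004,-0.006],1],[[0.0,-0.035,0.0],[0.072,0.004,-0.01],1],[[0.0,-0.048,0.0],[0.058,0.003,-0.014],1],[[0.0,-0.058,0.0],[0.039,0.002,-0.017],1],[[0.0,-0.066,0.0],[0.018,0.001,-0.019],1],[[0.0,-0.069,0.0],[0.003,0.0,-0.02],1],[[0.0,-0.07,0.0],[-0.002,0.0,-0.02],1]]
x [-0.026  -0.0729 -0.0258 -0.1523] u [ 0.021  0.032  0.044  0.05   0.045  0.031  0.012 -0.009 -0.024 -0.029] pred al [-0.025 -0.01  -0.005 -0.005 -0.004] max|al| 0.025 T left 0
```

```bash
python3 -m pendant '[[[0,-0.001,0],[0.047,0.003,0],1],[[0,-0.004,0],[0.059,0.004,-0.001],1],[[0,-0.011,0],[0.071,0.004,-0.003],1],[[0,-0.022,0],[0.077,0.004,-0.006],1],[[0,-0.035,0],[0.072,0.004,-0.01],1],[[0,-0.048,0],[0.058,0.003,-0.014],1],[[0,-0.058,0],[0.039,0.002,-0.017],1],[[0,-0.066,0],[0.018,0.001,-0.019],1],[[0,-0.069,0],[0.003,0,-0.02],1],[[0,-0.07,0],[-0.002,0,-0.02],1]]' >/dev/null; python3 mpc.py 5 0.389 -0.047 0.08 0.040 1
```

```text
t17.30 al -0.0394 phi -0.0298 fw 0.005 pitch -0.001 yaw +0.040 head [ 0.544 -0.032] tcp [ 0.3895 -0.0473  0.0798] F [-0.8 -0.1 -8.7] w0.0192
t17.35 al -0.0451 phi -0.0295 fw 0.005 pitch -0.001 yaw +0.041 head [ 0.544 -0.03 ] tcp [ 0.3895 -0.0471  0.0798] F [-0.1  0.1 -8.4] w0.0194
  innov [-0.0372 -0.0028]
  innov [-0.0046 -0.0016]
[[[0.0,0.0,0.0],[0.059,0.002,0.0],1],[[0.0,0.0,0.0],[0.058,0.002,0.0],1],[[0.0,0.0,0.0],[0.054,0.002,0.0],1],[[0.0,0.0,0.0],[0.049,0.002,0.0],1],[[0.0,0.0,0.0],[0.046,0.002,0.0],1]]
x [-0.0429 -0.0975 -0.0279 -0.2013] u [0.03  0.029 0.025 0.02  0.017] pred al [-0.041 -0.02  -0.009] max|al| 0.041 T left -4
```

```bash
python3 -m pendant '[[[0,0,0],[0.059,0.002,0],1],[[0,0,0],[0.058,0.002,0],1],[[0,0,0],[0.054,0.002,0],1],[[0,0,0],[0.049,0.002,0],1],[[0,0,0],[0.046,0.002,0],1]]' >/dev/null; python3 mpc.py 9 0.389 -0.097 0.08 0.025 9
```

```text
t17.90 al -0.0258 phi +0.0161 fw 0.005 pitch -0.001 yaw +0.041 head [ 0.544 -0.035] tcp [ 0.3895 -0.047   0.0798] F [ 0.1  0.4 -7.6] w0.0193
t17.95 al -0.0248 phi +0.0162 fw 0.005 pitch -0.001 yaw +0.041 head [ 0.544 -0.035] tcp [ 0.3895 -0.047   0.0798] F [-0.7 -0.7 -7.7] w0.0194
  innov [-0.0167 -0.0017]
  innov [-0.0016 -0.0013]
[[[0.0,-0.001,0.0],[0.015,0.001,0.0],1],[[0.0,-0.004,0.0],[0.02,0.001,-0.001],1],[[0.0,-0.01,0.0],[0.028,0.001,-0.003],1],[[0.0,-0.02,0.0],[0.03,0.001,-0.006],1],[[0.0,-0.03,0.0],[0.022,0.001,-0.009],1],[[0.0,-0.039,0.0],[0.006,0.0,-0.012],1],[[0.0,-0.046,0.0],[-0.014,0.0,-0.014],1],[[0.0,-0.049,0.0],[-0.03,-0.001,-0.015],1],[[0.0,-0.05,0.0],[-0.038,-0.001,-0.015],1]]
x [-0.024   0.0083  0.0174 -0.2365] u [ 0.032  0.037  0.045  0.047  0.039  0.023  0.003 -0.013 -0.021] pred al [-0.02  -0.008 -0.005 -0.005 -0.002] max|al| 0.020 T left 0
```

```bash
sed -i 's/ml=.0088,.32,.06,.42,.0427/ml=.0088,.32,.06,.43,.048/' mpc.py; python3 -m pendant '[[[0,-0.001,0],[0.015,0.001,0],1],[[0,-0.004,0],[0.02,0.001,-0.001],1],[[0,-0.01,0],[0.028,0.001,-0.003],1],[[0,-0.02,0],[0.03,0.001,-0.006],1],[[0,-0.03,0],[0.022,0.001,-0.009],1],[[0,-0.039,0],[0.006,0,-0.012],1],[[0,-0.046,0],[-0.014,0,-0.014],1],[[0,-0.049,0],[-0.03,-0.001,-0.015],1],[[0,-0.05,0],[-0.038,-0.001,-0.015],1]]' >/dev/null; python3 mpc.py 6 0.389 -0.107 0.08 0.02 5
```

```text
t18.90 al +0.0240 phi -0.0219 fw 0.005 pitch -0.002 yaw +0.025 head [ 0.545 -0.099] tcp [ 0.3894 -0.0973  0.0798] F [-0.1 -0.2 -7.7] w0.0193
t18.95 al +0.0240 phi -0.0219 fw 0.005 pitch -0.002 yaw +0.025 head [ 0.545 -0.099] tcp [ 0.3894 -0.0972  0.0798] F [ 0.9  1.3 -9. ] w0.0195
  innov [ 0.0399 -0.0043]
  innov [-0.0016 -0.0028]
[[[0.0,-0.001,0.0],[-0.003,0.0,0.0],1],[[0.0,-0.003,0.0],[0.014,0.0,-0.002],1],[[0.0,-0.007,0.0],[0.024,0.001,-0.004],1],[[0.0,-0.009,0.0],[0.02,0.0,-0.005],1],[[0.0,-0.01,0.0],[0.011,0.0,-0.005],1],[[0.0,-0.01,0.0],[0.009,0.0,-0.005],1]]
x [ 0.0248  0.0337 -0.0192 -0.1878] u [-0.024 -0.007  0.003 -0.001 -0.01  -0.012] pred al [0.023 0.011 0.004] max|al| 0.023 T left -1
```

```bash
sed -i 's/.42,.0427/.42,.045/;s/.43,.048/.42,.045/;s/1e-7,4e-5,1e-7,1e-5/1e-7,1e-4,1e-7,1e-6/' mpc.py; python3 - <<'E'
import json
S=json.load(open('st.json'));S['x'][3]=-.14
for i in range(4): S['P'][3][i]=S['P'][i][3]=0
S['P'][3][3]=2e-4;json.dump(S,open('st.json','w'))
E
python3 -m pendant '[[[0,-0.001,0],[-0.003,0,0],1],[[0,-0.003,0],[0.014,0,-0.002],1],[[0,-0.007,0],[0.024,0.001,-0.004],1],[[0,-0.009,0],[0.02,0,-0.005],1],[[0,-0.01,0],[0.011,0,-0.005],1],[[0,-0.01,0],[0.009,0,-0.005],1]]' >/dev/null; python3 mpc.py 9 0.389 -0.147 0.08 0.01 9
```

```text
t19.60 al -0.0012 phi -0.0125 fw 0.005 pitch -0.002 yaw +0.020 head [ 0.544 -0.104] tcp [ 0.3895 -0.1075  0.0797] F [-0.9  0.4 -8. ] w0.0196
t19.65 al -0.0051 phi -0.0122 fw 0.005 pitch -0.001 yaw +0.020 head [ 0.544 -0.103] tcp [ 0.3895 -0.1073  0.0797] F [ 0.6 -0.1 -8.4] w0.0193
  innov [-0.0078 -0.0014]
  innov [-0.0039 -0.0007]
[[[0.0,0.0,0.0],[0.018,0.0,0.0],1],[[0.0,-0.003,0.0],[0.028,0.001,-0.001],1],[[0.0,-0.008,0.0],[0.039,0.001,-0.002],1],[[0.0,-0.016,0.0],[0.043,0.001,-0.004],1],[[0.0,-0.024,0.0],[0.038,0.001,-0.006],1],[[0.0,-0.031,0.0],[0.026,0.0,-0.008],1],[[0.0,-0.037,0.0],[0.011,0.0,-0.009],1],[[0.0,-0.039,0.0],[-0.002,0.0,-0.01],1],[[0.0,-0.04,0.0],[-0.008,0.0,-0.01],1]]
x [-0.0032 -0.0348 -0.0115 -0.1416] u [ 0.006  0.016  0.027  0.031  0.026  0.014 -0.001 -0.014 -0.02 ] pred al [-0.004 -0.001 -0.001 -0.003 -0.001] max|al| 0.004 T left 0
```

```bash
python3 -m pendant '[[[0,0,0],[0.018,0,0],1],[[0,-0.003,0],[0.028,0.001,-0.001],1],[[0,-0.008,0],[0.039,0.001,-0.002],1],[[0,-0.016,0],[0.043,0.001,-0.004],1],[[0,-0.024,0],[0.038,0.001,-0.006],1],[[0,-0.031,0],[0.026,0,-0.008],1],[[0,-0.037,0],[0.011,0,-0.009],1],[[0,-0.039,0],[-0.002,0,-0.01],1],[[0,-0.04,0],[-0.008,0,-0.01],1]]' >/dev/null; python3 mpc.py 8 0.389 -0.178 0.08 -0.005 8
```

```text
t20.60 al -0.0130 phi -0.0207 fw 0.005 pitch -0.002 yaw +0.010 head [ 0.545 -0.143] tcp [ 0.3895 -0.1473  0.0798] F [-0.2  0.8 -8.7] w0.0191
t20.65 al -0.0162 phi -0.0207 fw 0.005 pitch -0.001 yaw +0.011 head [ 0.545 -0.142] tcp [ 0.3895 -0.1471  0.0798] F [ 0.4  0.6 -9. ] w0.0193
  innov [-0.0115 -0.0032]
  innov [-0.003  -0.0021]
[[[0.0,0.0,0.0],[0.032,0.0,0.0],1],[[0.0,-0.003,0.0],[0.043,0.0,-0.002],1],[[0.0,-0.008,0.0],[0.052,0.0,-0.004],1],[[0.0,-0.015,0.0],[0.053,0.0,-0.008],1],[[0.0,-0.022,0.0],[0.044,0.0,-0.011],1],[[0.0,-0.028,0.0],[0.028,0.0,-0.014],1],[[0.0,-0.03,0.0],[0.012,0.0,-0.015],1],[[0.0,-0.031,0.0],[0.004,0.0,-0.015],1]]
x [-0.0148 -0.0466 -0.0186 -0.1439] u [ 0.012  0.023  0.032  0.033  0.024  0.008 -0.008 -0.016] pred al [-0.014 -0.006 -0.004 -0.004] max|al| 0.014 T left 0
```

```bash
python3 -m pendant '[[[0,0,0],[0.032,0,0],1],[[0,-0.003,0],[0.043,0,-0.002],1],[[0,-0.008,0],[0.052,0,-0.004],1],[[0,-0.015,0],[0.053,0,-0.008],1],[[0,-0.022,0],[0.044,0,-0.011],1],[[0,-0.028,0],[0.028,0,-0.014],1],[[0,-0.03,0],[0.012,0,-0.015],1],[[0,-0.031,0],[0.004,0,-0.015],1]]' >/dev/null; python3 mpc.py 6 0.389 -0.178 0.072 -0.005 6
```

```text
t21.50 al -0.0116 phi -0.0169 fw 0.005 pitch -0.002 yaw -0.005 head [ 0.544 -0.176] tcp [ 0.3894 -0.1783  0.0798] F [-0.7  0.6 -8.9] w0.0193
t21.55 al -0.0137 phi -0.0170 fw 0.005 pitch -0.002 yaw -0.005 head [ 0.544 -0.176] tcp [ 0.3894 -0.1781  0.0798] F [-0.2  0.6 -9.3] w0.0195
  innov [-0.0092 -0.0038]
  innov [-0.0022 -0.0026]
[[[0.0,0.0,0.0],[0.024,0.0,0.0],1],[[0.0,0.0,-0.002],[0.025,0.0,0.0],1],[[0.0,0.0,-0.004],[0.024,0.0,0.0],1],[[0.0,0.0,-0.006],[0.024,0.0,0.0],1],[[0.0,0.0,-0.007],[0.023,0.0,0.0],1],[[0.0,0.0,-0.008],[0.022,0.0,0.0],1]]
x [-0.0126 -0.0344 -0.0144 -0.1462] u [0.008 0.009 0.008 0.008 0.007 0.006] pred al [-0.012 -0.006 -0.003] max|al| 0.012 T left 0
```

```bash
python3 -m pendant '[[[0,0,0],[0.024,0,0],1],[[0,0,-0.002],[0.025,0,0],1],[[0,0,-0.004],[0.024,0,0],1],[[0,0,-0.006],[0.024,0,0],1],[[0,0,-0.007],[0.023,0,0],1],[[0,0,-0.008],[0.022,0,0],1]]' >/dev/null; python3 mpc.py 7 0.429 -0.178 0.072 -0.005 7
```

```text
t22.20 al -0.0157 phi +0.0060 fw 0.005 pitch -0.002 yaw -0.005 head [ 0.545 -0.175] tcp [ 0.3895 -0.1783  0.0716] F [-0.2 -0.5 -8.5] w0.0194
t22.25 al -0.0167 phi +0.0061 fw 0.005 pitch -0.002 yaw -0.005 head [ 0.545 -0.175] tcp [ 0.3895 -0.1782  0.0715] F [ 0.3 -0.5 -8.3] w0.0192
  innov [-0.0139 -0.0006]
  innov [-0.0014 -0.0003]
[[[0.001,0.0,0.0],[0.012,0.0,0.0],1],[[0.006,0.0,0.0],[0.009,0.0,0.0],1],[[0.015,0.0,0.0],[0.006,0.0,0.0],1],[[0.025,0.0,0.0],[0.004,0.0,0.0],1],[[0.034,0.0,0.0],[0.002,0.0,0.0],1],[[0.039,0.0,0.0],[0.001,0.0,0.0],1],[[0.04,0.0,0.0],[0.001,0.0,0.0],1]]
x [-0.016  -0.0178  0.0064 -0.1503] u [0.018 0.015 0.012 0.01  0.008 0.007 0.007] pred al [-0.015 -0.007 -0.003 -0.001] max|al| 0.015 T left 0
```

```bash
python3 -m pendant '[[[0.001,0,0],[0.012,0,0],1],[[0.006,0,0],[0.009,0,0],1],[[0.015,0,0],[0.006,0,0],1],[[0.025,0,0],[0.004,0,0],1],[[0.034,0,0],[0.002,0,0],1],[[0.039,0,0],[0.001,0,0],1],[[0.04,0,0],[0.001,0,0],1]]' >/dev/null; python3 mpc.py 7 0.474 -0.178 0.072 -0.005 7
python3 - <<'E'
from m import *
im=save('top','pics/top5.png');P=pts(im);g=masks(im)['green']&(P[...,2]>.15)&(P[...,1]<0)&(P[...,1]>-.3)
v,u=np.nonzero(g);X=np.array([ray(im,a,b,.19) for a,b in zip(u,v)])
for a,b in((.60,.62),(.62,.635),(.65,.67),(.67,.69),(.69,.715)):
    s=X[(X[:,0]>a)&(X[:,0]<b),1];c=(s.min()+s.max())/2;print(a,[s.min().round(4),s[s<c].max().round(4),s[s>c].min().round(4),s.max().round(4)],((s[s<c].max()+s[s>c].min())/2).round(4))
print(X[:,0].min(),X[:,0].max())
E
```

```text
t23.00 al +0.0031 phi +0.0071 fw 0.005 pitch -0.002 yaw -0.004 head [ 0.585 -0.18 ] tcp [ 0.4304 -0.1782  0.0716] F [ 0.4  0.4 -8.5] w0.0195
t23.05 al +0.0041 phi +0.0072 fw 0.005 pitch -0.002 yaw -0.004 head [ 0.585 -0.18 ] tcp [ 0.43   -0.1781  0.0716] F [ 0.4 -0.2 -8.3] w0.0194
  innov [0.0045 0.0001]
  innov [0.0007 0.0002]
[[[0.001,0.0,0.0],[-0.006,0.0,0.0],1],[[0.006,0.0,0.0],[-0.006,0.0,0.0],1],[[0.016,0.0,0.0],[-0.005,0.0,0.0],1],[[0.028,0.0,0.0],[-0.005,0.0,0.0],1],[[0.038,0.0,0.0],[-0.004,0.0,0.0],1],[[0.044,0.0,0.0],[-0.004,0.0,0.0],1],[[0.045,0.0,0.0],[-0.003,0.0,0.0],1]]
x [ 0.0038  0.0158  0.007  -0.149 ] u [0.001 0.001 0.002 0.002 0.003 0.003 0.004] pred al [0.004 0.002 0.001 0.001] max|al| 0.004 T left 0
0.6 [np.float64(-0.1443), np.float64(-0.1408), np.float64(-0.1378), np.float64(-0.1342)] -0.1393
0.62 [np.float64(-0.1548), np.float64(-0.1477), np.float64(-0.1449), np.float64(-0.1379)] -0.1463
0.65 [np.float64(-0.2088), np.float64(-0.1982), np.float64(-0.1593), np.float64(-0.1488)] -0.1788
0.67 [np.float64(-0.2095), np.float64(-0.1964), np.float64(-0.1601), np.float64(-0.1496)] -0.1782
0.69 [np.float64(-0.2098), np.float64(-0.1965), np.float64(-0.161), np.float64(-0.1503)] -0.1787
0.607448497926252 0.7189339779752112
```

```bash
python3 -m pendant '[[[0.001,0,0],[-0.006,0,0],1],[[0.006,0,0],[-0.006,0,0],1],[[0.016,0,0],[-0.005,0,0],1],[[0.028,0,0],[-0.005,0,0],1],[[0.038,0,0],[-0.004,0,0],1],[[0.044,0,0],[-0.004,0,0],1],[[0.045,0,0],[-0.003,0,0],1]]' >/dev/null; python3 mpc.py 7 0.519 -0.178 0.072 -0.005 7
```

```text
t23.85 al +0.0098 phi +0.0042 fw 0.005 pitch -0.002 yaw -0.004 head [ 0.63  -0.181] tcp [ 0.4755 -0.1783  0.0716] F [ 0.   0.6 -8.7] w0.0191
t23.90 al +0.0109 phi +0.0044 fw 0.005 pitch -0.002 yaw -0.004 head [ 0.63  -0.181] tcp [ 0.475  -0.1782  0.0715] F [-0.4 -0.6 -8.6] w0.0195
  innov [0.0092 0.0005]
  innov [0.0011 0.0005]
[[[0.001,0.0,0.0],[-0.009,0.0,0.0],1],[[0.006,0.0,0.0],[-0.008,0.0,0.0],1],[[0.016,0.0,0.0],[-0.006,0.0,0.0],1],[[0.028,0.0,0.0],[-0.004,0.0,0.0],1],[[0.038,0.0,0.0],[-0.003,0.0,0.0],1],[[0.044,0.0,0.0],[-0.002,0.0,0.0],1],[[0.045,0.0,0.0],[-0.001,0.0,0.0],1]]
x [ 0.0104  0.0152  0.0039 -0.1461] u [-0.005 -0.004 -0.002 -0.     0.001  0.002  0.003] pred al [0.01  0.005 0.002 0.001] max|al| 0.010 T left 0
```

```bash
python3 -m pendant '[[[0.001,0,0],[-0.009,0,0],1],[[0.006,0,0],[-0.008,0,0],1],[[0.016,0,0],[-0.006,0,0],1],[[0.028,0,0],[-0.004,0,0],1],[[0.038,0,0],[-0.003,0,0],1],[[0.044,0,0],[-0.002,0,0],1],[[0.045,0,0],[-0.001,0,0],1]]' >/dev/null; python3 mpc.py 6 0.519 -0.178 0.056 -0.005 6
```

```text
t24.65 al +0.0041 phi +0.0032 fw 0.005 pitch -0.002 yaw -0.004 head [ 0.676 -0.18 ] tcp [ 0.5205 -0.1783  0.0715] F [-0.5 -0.8 -8.6] w0.0199
t24.70 al +0.0052 phi +0.0034 fw 0.005 pitch -0.002 yaw -0.004 head [ 0.675 -0.18 ] tcp [ 0.52   -0.1782  0.0715] F [-0.5 -0.3 -8.5] w0.0193
  innov [0.003  0.0006]
  innov [0.0013 0.0006]
[[[0.0,0.0,-0.001],[-0.003,0.0,0.0],1],[[0.0,0.0,-0.003],[-0.002,0.0,0.0],1],[[0.0,0.0,-0.008],[-0.002,0.0,0.0],1],[[0.0,0.0,-0.012],[-0.001,0.0,0.0],1],[[0.0,0.0,-0.015],[0.0,0.0,0.0],1],[[0.0,0.0,-0.016],[0.0,0.0,0.0],1]]
x [ 0.0046  0.0029  0.0028 -0.1449] u [-0.     0.001  0.001  0.002  0.003  0.003] pred al [0.004 0.002 0.001] max|al| 0.004 T left 0
```

```bash
python3 -m pendant '[[[0,0,-0.001],[-0.003,0,0],1],[[0,0,-0.003],[-0.002,0,0],1],[[0,0,-0.008],[-0.002,0,0],1],[[0,0,-0.012],[-0.001,0,0],1],[[0,0,-0.015],[0,0,0],1],[[0,0,-0.016],[0,0,0],1]]' >/dev/null; python3 est.py
```

```text
t25.35 al +0.0059 phi +0.0034 fw 0.005 pitch -0.002 yaw -0.005 head [ 0.674 -0.18 ] tcp [ 0.5193 -0.1783  0.0552] F [ 0.3 -0.  -8.2] w0.0194
t25.40 al +0.0065 phi +0.0034 fw 0.005 pitch -0.002 yaw -0.005 head [ 0.674 -0.181] tcp [ 0.5194 -0.1783  0.0553] F [-0.5  0.8 -9.3] w0.0192
```

```bash
python3 -m pendant '[[[0,0,-0.001],[-0.003,0,0],1],[[0,0,-0.002],[-0.003,0,0],1],[[0,0,-0.003],[-0.003,0,0],1],[[0,0,-0.004],[-0.003,0.0,0],1],[[0,0,-0.005],[-0.003,0,0],1],[[0,0,-0.0055],[-0.003,0,0],1],[[0,0,-0.0055],[-0.003,0,0],1]]' ; python3 est.py
```

```text
t: 26.15
position: [0.5196, -0.1784, 0.0504]
tcp_rot: [0.002, 1.0, -0.0, -0.001]
force: [-1.3, 0.0, -6.3]
gripper_width: 0.0195
finger_force: 60.2
t26.15 al +0.0011 phi -0.0000 fw 0.005 pitch -0.001 yaw -0.005 head [ 0.674 -0.179] tcp [ 0.5196 -0.1784  0.0504] F [-1.3  0.  -6.3] w0.0195
t26.20 al +0.0007 phi -0.0000 fw 0.004 pitch -0.001 yaw -0.005 head [ 0.674 -0.179] tcp [ 0.5196 -0.1783  0.0504] F [-1.8 -0.7 -6.4] w0.0192
```

```bash
python3 -m pendant '[[[0,0,-0.0004],[0,0,0],1],[[0,0,-0.0008],[0,0,0],1],[[0,0,-0.0008],[0,0,0],1],[[0,0,-0.0008],[0,0,0],1],[[0,0,-0.0008],[0,0,0],1],[[0,0,-0.0008],[0,0,0],1],[[0,0,-0.0008],[0,0,0],1],[[0,0,-0.0008],[0,0,0],1],[[0,0,-0.0008],[0,0,0],1],[[0,0,-0.0008],[0,0,0],1]]' ; python3 est.py; python3 -m pendant '[[[0,0,0],[0,0,0],1],[[0,0,0],[0,0,0],1],[[0,0,0],[0,0,0],1],[[0,0,0],[0,0,0],1],[[0,0,0],[0,0,0],1],[[0,0,0],[0,0,0],1],[[0,0,0],[0,0,0],1],[[0,0,0],[0,0,0],1],[[0,0,0],[0,0,0],1],[[0,0,0],[0,0,0],1]]' ; python3 est.py
```

```text
t: 27.25
position: [0.5197, -0.1784, 0.0502]
tcp_rot: [0.002, 1.0, -0.0, -0.0]
force: [-5.1, 1.3, 5.3]
gripper_width: 0.0192
finger_force: 61.8
t27.25 al -0.0240 phi -0.0004 fw 0.004 pitch -0.001 yaw -0.005 head [ 0.674 -0.174] tcp [ 0.5197 -0.1784  0.0502] F [-5.1  1.3  5.3] w0.0192
t27.30 al -0.0275 phi -0.0004 fw 0.004 pitch -0.001 yaw -0.005 head [ 0.674 -0.173] tcp [ 0.5197 -0.1784  0.0502] F [-5.6  0.7  6.2] w0.0190
t: 28.35
position: [0.5197, -0.1784, 0.0502]
tcp_rot: [0.002, 1.0, -0.0, -0.0]
force: [-4.9, 0.5, 5.3]
gripper_width: 0.0192
finger_force: 61.8
t28.35 al -0.0727 phi -0.0004 fw 0.004 pitch -0.001 yaw -0.005 head [ 0.674 -0.162] tcp [ 0.5197 -0.1784  0.0502] F [-4.9  0.5  5.3] w0.0192
t28.40 al -0.0734 phi -0.0004 fw 0.004 pitch -0.001 yaw -0.005 head [ 0.674 -0.162] tcp [ 0.5197 -0.1784  0.0502] F [-4.3  1.2  6. ] w0.0193
```

```bash
python3 -m pendant '[[[0,0,0],[0,0,0],0.8],[[0,0,0],[0,0,0],0.6],[[0,0,0],[0,0,0],0.4],[[0,0,0],[0,0,0],0.2],[[0,0,0],[0,0,0],0],[[0,0,0],[0,0,0],0],[[0,0,0],[0,0,0],0],[[0,0,0],[0,0,0],0]]'; python3 est.py; python3 -m pendant '[[[0,0,0.005],[0,0,0],0],[[0,0,0.015],[0,0,0],0],[[0,0,0.03],[0,0,0],0],[[0,0,0.05],[0,0,0],0],[[-0.005,0,0.075],[0,0,0],0],[[-0.02,0,0.1],[0,0,0],0],[[-0.04,0,0.125],[0,0,0],0],[[-0.06,0,0.145],[0,0,0],0],[[-0.08,0,0.15],[0,0,0],0],[[-0.08,0,0.15],[0,0,0],0]]'
```

```text
t: 29.25
position: [0.5196, -0.1783, 0.0494]
tcp_rot: [0.002, 1.0, 0.0, -0.001]
force: [0.8, -0.8, 0.7]
gripper_width: 0.0855
finger_force: 0.0
t29.25 al -0.0727 phi +0.0001 fw 0.004 pitch -0.002 yaw -0.005 head [ 0.674 -0.162] tcp [ 0.5196 -0.1783  0.0494] F [ 0.8 -0.8  0.7] w0.0855
t29.30 al -0.0733 phi +0.0001 fw 0.004 pitch -0.002 yaw -0.005 head [ 0.674 -0.162] tcp [ 0.5196 -0.1783  0.0495] F [ 0.1  0.1 -0.6] w0.0855
t: 30.35
position: [0.4383, -0.1783, 0.2018]
tcp_rot: [0.003, 1.0, -0.001, 0.0]
force: [-0.0, -0.5, 0.7]
gripper_width: 0.0852
finger_force: 0.0
```

```bash
python3 -m pendant '[[[-0.01,0.0,0],[0,0,0],0],[[-0.01,0,0],[0,0,0],0],[[-0.01,0,0],[0,0,0],0],[[-0.01,0,0],[0,0,0],0],[[-0.01,0,0],[0,0,0],0]]'; python3 - <<'E'
from m import *
im=save('top','pics/top9.png');print(yel(im,.282)[0]);P=pts(im)
for n,w in (('bottle',(298,322,125,160)),('beaker',(440,475,215,247))):
    m=np.zeros((400,640),bool);m[w[2]:w[3],w[0]:w[1]]=1;m&=P[...,2]>.02;print(n,np.median(P[m],0).round(4))
m=(P[...,2]>.018)&(P[...,2]<.03)&(P[...,0]>.42)&(P[...,0]<.72)&(P[...,1]>-.26)&(P[...,1]<-.1);print(m.sum(),P[m].min(0).round(3),P[m].max(0).round(3))
s=save('scene','pics/sc9.png');v=np.hstack([cv2.resize(im['color'][100:300,250:500],(400,320)),cv2.resize(s['color'][120:320,180:430],(400,320))]);cv2.imwrite('pics/c9.png',v);print(yel(s,.282)[0],state()['force'])
E
```

```text
t: 30.85
position: [0.4299, -0.1783, 0.1992]
tcp_rot: [0.002, 1.0, 0.0, -0.001]
force: [0.6, 0.0, 0.9]
gripper_width: 0.0851
finger_force: 0.0
[ 0.67347062 -0.16213849  0.282     ]
bottle [0.7436 0.0175 0.1019]
beaker [ 0.4229 -0.5042  0.0666]
1110 [ 0.426 -0.242  0.018] [ 0.713 -0.121  0.03 ]
[ 0.67278013 -0.161069    0.282     ] [-0.18299151 -0.86585289  0.3735499 ]
```

View pics/c9.png

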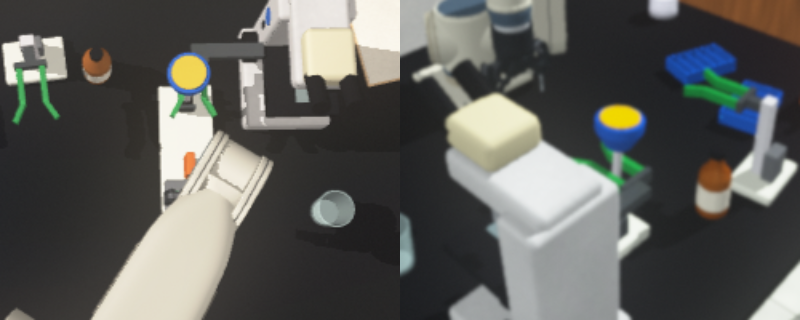

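The lamp stands upright in the microscope's clip with its head at about (188,75) in the left picture. The gripper is clear of it, and the bottle and beaker have not moved.

```bash
python3 -c "
from station import close_job; print(close_job())"
```

```text
the job is handed in; nothing more can be done
None
```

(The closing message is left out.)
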